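# Hook the pump bracket onto its slotted stand until it locks, then rack the pump

### The arm

A 6-joint arm with a two-finger parallel gripper is mounted at the origin on the work surface. World frame = base frame: x ahead of the robot, y to its left, z up, the work surface at z = 0. Lengths are in m, angles in rad, forces in N, time in s.
With the tool pointing down it reaches from about 0.25 to 0.8 m from the base axis. Payload 8.5 kg.
Tool frame: the origin (TCP) lies at the very end of the fingers, on their centre line; the grasp point (between the pads) lies 19 mm behind it (grip_depth is the z of the grasp point in the tool frame, in m); z points along the fingers, y is the direction in which the jaws open and shut (so a half turn about z gives the same grasp; the last joint's range is limited). The gripper opens to 85 mm and grips with 20 to 120 N. Pads are 22 mm wide; open, the fingers measure 114 mm over their backs; the gripper's body (76 mm by 85 mm) begins 54 mm behind the grasp point. The pads swing forward as they close: fully open they stand 13 mm farther back than shut.
Start: joints at [0, 0.238, -0.013, 1.319, 0, 1.571], TCP at [0.525, -0, 0.231] pointing down, gripper open.
Joint ranges: [-2.66, 2.66], [-1.03, 1.9], [-1.14, 1.46], [-1.82, 2.27], [-1.45, 1.34], [-3.14, 3.14]. Speed limits (rad/s): [2.22, 2.22, 2.79, 3.14, 3.14, 3.14].

### API

Orientations are given as a 3x3 rotation matrix whose columns are the frame's x, y, z axes.
In Python, from station import get_obs, get_image, job_done, grip_depth gives the robot as it stands.
- The arm moves only by the tool send_rows, never from a script. Its argument "deltas" is one flat list of numbers, 4 for each row, row after row: the shift along the tool's x, y, z in m, then the turn about the tool's z in rad. In form: [x, y, z, twist, x, y, z, twist, ...]. A call has 1 to 10 rows; each row is the pose to reach, as a shift and turn from the pose commanded when the call began, along the tool's axes at that moment; what a row does not reach only later rows make up. A row lasts 1/10 s, in which the tool goes at most 50 mm and 8.59 degrees, less where a joint would pass 70% of its speed; a pose out of reach is approached as far as the arm can. A call with a gripper value outside its range is refused whole. "fingers" is the finger opening in m, from 0 to 0.0854, set as the call begins (left out, the last holds). The fingers move at their own pace and stop on an object; the grip force is fixed at half the most. Time passes only in rows, so rows that repeat a pose let the fingers close. It gives the time, the measured TCP pose, the force and the opening at its end, in the units of the state.
- get_obs(): the state, without advancing time (a new reading comes with each control period).
- get_image(name): name is "scene" or "side" or "wrist"; returns a dict with "img" (400x640x3 uint8, blue, green, red), "depth" (400x640 float32, m along the optical axis (not along the pixel's ray), 0 where there is no reading), "mtx" (3x3 intrinsics, pixels), "R" (3x3) and "t" (3): a world point X has camera coordinates R X + t. Camera axes: x right, y down, z forward; pixel columns grow to the right and rows downward; lengths in m; the calibration is good to about 2 mm. A picture is of the moment at which its call begins.
- job_done(): hands the job in, once; it reports no verdict.
The state is a dict: "clock": time; "q": joint angles; "joint_velocities": joint speeds; "tau": joint torques, N m; "position": TCP position; "tcp_rot": TCP orientation; "contact_force": force on the tool from outside, world axes, zero at the start; "moment": the same for the moment, N m; "opening": finger opening in m.
Only numpy, scipy, OpenCV 4.12 (cv2) and the standard library are available. Lean on these libraries where they do the work, as an engineer would, in place of code of your own. Each camera call takes 0.05 s, during which the arm holds its last target.

### The job

Hang the blue pump bracket on the slotted stand: hook both its claws into the pair of slots level with the orange spring latch and, holding it level, feel it down without ramming the stand until it sits fully home and the latch has snapped over it, then let go. Then lay the aluminium pump gently across the bracket's two saddles, and leave everything else on the bench where it is.

Things in the scene. Friction and masses are not known exactly. Their poses are not given: they have to be found in the camera images.
- stand: The fixed pump stand's grey plastic foot, 220 mm wide, 16 mm thick, reaching 20 mm out in front of the slotted face. On it two upright slotted aluminium channels 320 mm tall and 30 mm wide, 90 mm apart, with slots 10 mm wide and 36 mm high, 50 mm apart, in a 4 mm front wall. Origin: on the table in the plane of the slotted face, midway between the channels; x into the face, y across, z up.
- stand_slots (a point): Nominal point on the slotted face, midway between the channels, level with the lower edges of the slots to use (202 mm up, fourth pair from the bottom). Axes as the stand. The channels are bolted on with play: the true slots, with the latch, lie up to 4.5 mm to either side (y) and up to 3 mm higher or lower than this, square and flush with it. Latch nose 12 to 28 mm above the slots' lower edges.
- latch (a joint): Orange spring latch, rad. 0: sprung out (before the bracket comes, and when snapped over its catch). The catch coming down pushes it back to about 0.13; it springs out again within about 2 mm of fully down. Passing takes about 5 to 15 N with the bracket held level by its web; pushed at the web but not held, it cocks and jams, and let go it stays up. It then stops hard on the slot edges.
- bracket_grip (a point): Loose blue bracket, 0.34 kg, standing as it will hang. This point: middle of its web plate (14 mm thick, 36 mm tall, from x = -19 mm to the rear plate), the place to grip, 18 mm above the underside. x towards the rear plate and claws, y across, z up. Rear plate 130 mm wide, 112 mm tall; its rear face at x = +80 mm. Fully hung it is about (-80, 0, -74) mm from the true slots' point, up to 2 mm lower once let go.
- bracket_claws (a point): Point on the bracket's rear face, midway between its claws, level with the lower edge of their shanks; it meets stand_slots when fully hung. Claws at y = +45 and -45 mm, 7 mm wide, reach 11 mm behind the face: shank 8 mm high, then a 5.5 mm thick finger hanging 20 mm below the shank behind a 5.5 mm gap. They enter the slots 20 to 28 mm above the final height, then go down. Latch catch between them.
- bracket_saddle (a point): Point on the bracket midway between the floors of its two black saddles, 32 mm above and 70 mm in front of (-x) bracket_grip. Saddles 12 mm wide, at y = +42 and -42 mm, lips flaring from 30 mm apart and 18 mm high. Free room for fingers between the saddles, down to 38 mm below this point. Laid in, the pump's axis runs along y, 13 mm above this point. Axes as the bracket.
- pump_mid (a point): Loose aluminium pump, 0.22 kg, lying flat: tube 26 mm in diameter, 137 mm long, between a round black handle end (30 mm) and a square black head (30 mm), 230 mm in all. This point: middle of the tube, on its axis, 15 mm above the table; x along the tube. It may lie in the saddles either way round.
- grip_a: black handlebar grip, 130 mm long, 34 mm thick, origin under its middle; bystander
- grip_b: second black handlebar grip, same size; bystander
- hexkeys: steel ring of hex keys lying flat, ring 44 mm, keys up to 75 mm; bystander
- caps_tray: clear plastic tray with valve caps, 120 x 80 x 26 mm; bystander
- oil: white bottle, 38 mm diameter, 105 mm tall; bystander
- patch_tin: green tin with aluminium lid, 85 x 55 x 20 mm; bystander
- bell: brass bell dome, 52 mm diameter, 32 mm tall; bystander
- tyre_lever: yellow plastic tyre lever, 125 mm long; bystander
Things that resemble listed ones, but are neither listed nor needed, are in the scene too. Leave any purple look-alike of the part that bears bracket_grip alone.

How it is judged:
By the outcome, as a careful person would: the job done as asked, in the order asked, and still so for the second after the job is handed in, with the robot touching nothing.
It also fails if it takes over 67 s, if anything falls off the work surface, if the arm or the gripper's body presses on something with over 40 N, if the wrist force passes 120 N, or if a joint passes its speed limit or range.

## Working session

There is one attempt and no reset: what is moved stays moved. The work goes in short steps, Python scripts to look and compute and a tool call to move; the robot and the scene stay as the last step left them, time stands still between calls to the robot, and variables do not carry over. Pictures are saved under pics/ and viewed, and the job is handed in when it is done.

Besides the shell and the picture viewer there is one more tool, called by a JSON object that holds its "op" and its "data", one argument or row to a line. send_rows: Moves the arm, as the interface text tells. Its arguments: {"type":"object","properties":{"deltas":{"type":"array","items":{"type":"number"}},"fingers":{"type":"number"}},"required":["deltas"]}

```bash
ls; mkdir -p pics; cat > h.py <<'E'
import numpy as np,cv2
from station import get_obs,get_image,job_done,grip_depth
def snap(n,f):
    d=get_image(n); cv2.imwrite('pics/'+f+'.png',d['img']); np.savez('pics/'+f+'.npz',**d); return d
def load(f): return dict(np.load('pics/'+f+'.npz'))
def px(d,u,v,z=None):
    z=d['depth'][int(v),int(u)] if z is None else z
    c=np.linalg.inv(d['mtx'])@np.array([u,v,1.])*z
    return d['R'].T@(c-d['t'])
def onz(d,u,v,h):
    r=d['R'].T@np.linalg.inv(d['mtx'])@np.array([u,v,1.]); o=-d['R'].T@d['t']
    return o+r*(h-o[2])/r[2]
def proj(d,X):
    c=d['R']@np.asarray(X,float)+d['t']; p=d['mtx']@c; return p[:2]/p[2]
def cloud(d):
    v,u=np.mgrid[:400,:640]; z=d['depth']
    r=np.stack([u,v,np.ones_like(u)],-1)@np.linalg.inv(d['mtx']).T*z[...,None]
    return (r-d['t'])@d['R']
def crop(f,x,y,w,h,s,o):
    i=cv2.imread('pics/'+f+'.png')[y:y+h,x:x+w]; cv2.imwrite('pics/'+o+'.png',cv2.resize(i,None,fx=s,fy=s,interpolation=cv2.INTER_CUBIC))
E
python3 -c "
from h import *
for n in ['scene','side','wrist']:
    d=snap(n,n+'0'); print(n,-d['R'].T@d['t'],d['R'][2])
o=get_obs();print(o,grip_depth)"
```

```text
pics
scene [1.02646265 0.29976084 1.0656705 ] [-0.4427334  -0.34638864 -0.82704416]
side [ 0.06920171 -0.75989098  1.06345887] [ 0.36024263  0.55907712 -0.74676504]
wrist [0.5244922  0.06758204 0.37372303] [-0.00211374 -0.26635331 -0.96387315]
{'clock': 0.15, 'q': array([ 1.67427078e-05,  2.38695602e-01, -1.40559607e-02,  1.31918132e+00,
       -1.63834600e-05,  1.57080145e+00]), 'joint_velocities': array([-0.00089463, -0.0023943 ,  0.00193715,  0.00179239,  0.00049646,
        0.0002519 ]), 'tau': array([-5.83120764e-04, -5.39078343e+01,  3.46597445e+01,  1.44879267e-02,
       -3.84108148e-05, -6.07092011e-05]), 'position': array([5.24692617e-01, 3.75832963e-06, 2.30799495e-01]), 'tcp_rot': array([[-1.16390644e-05,  9.99999354e-01, -1.13655480e-03],
       [ 1.00000000e+00,  1.16204296e-05, -1.64024891e-05],
       [-1.63892712e-05, -1.13655499e-03, -9.99999354e-01]]), 'contact_force': array([-0.0149108 , -0.68769921,  0.05461091]), 'moment': array([ 0.0045666 ,  0.00931067, -0.0145181 ]), 'opening': 0.08564821525706509} -0.0187
```

View pics/scene0.png

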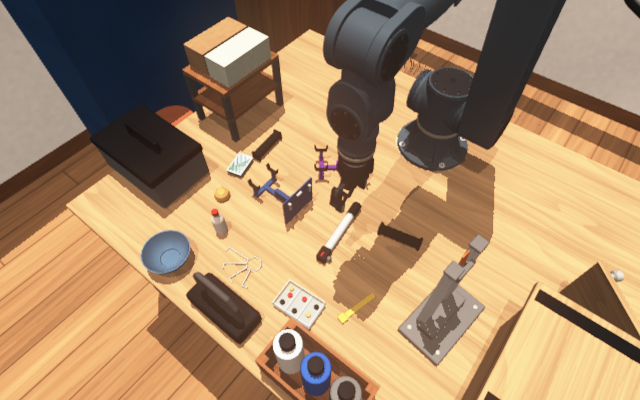

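View pics/side0.png

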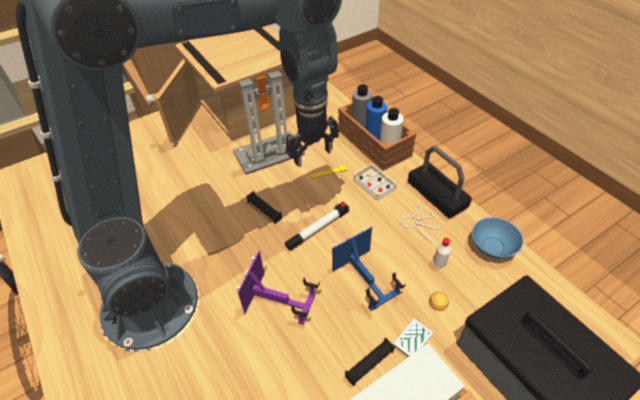

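View pics/wrist0.png

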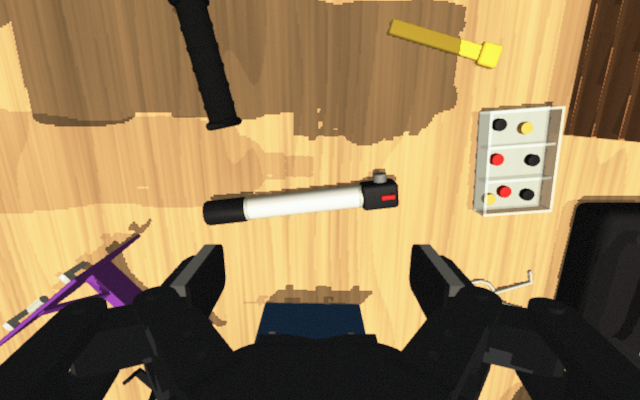

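Candidates for the bracket are blue (scene 285,190; side 362,270) and purple (scene 322,165; side 275,292). By the description it is the blue one. For the pump there is only the white or aluminium tube (scene 340,232; side 318,226); the black bars at (400,236) and (268,145) are grips. I'll check with close crops.

```bash
python3 -c "
from h import *
crop('side0',310,200,130,130,6,'c1'); crop('scene0',230,130,130,110,6,'c2');crop('side0',220,60,110,120,5,'c3');crop('scene0',390,225,110,140,4,'c4')"
```

```text
(no output)
```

View pics/c1.png

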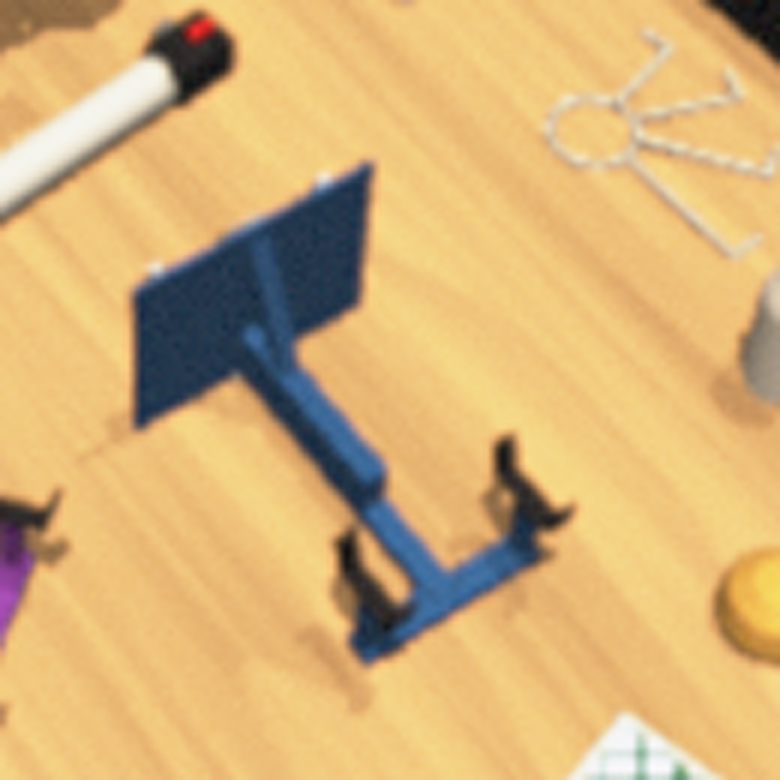

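View pics/c2.png

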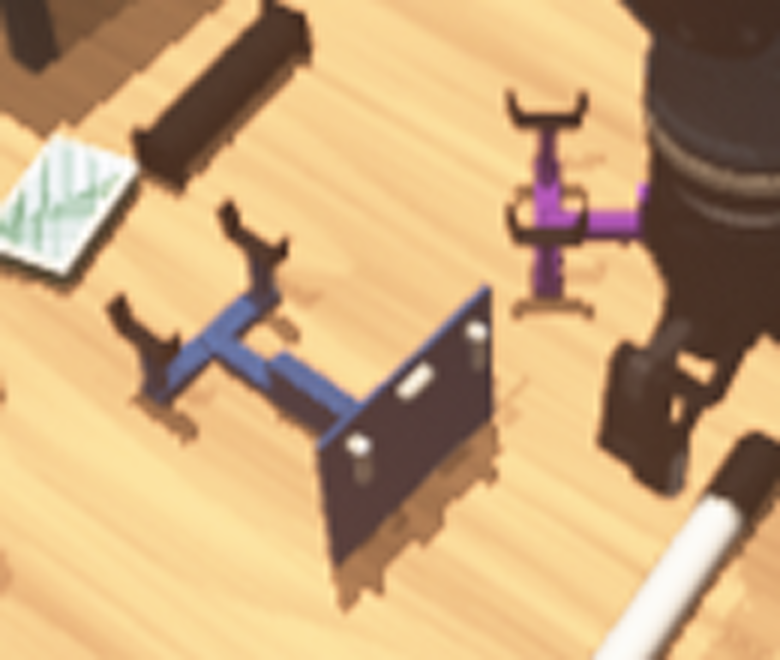

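View pics/c3.png

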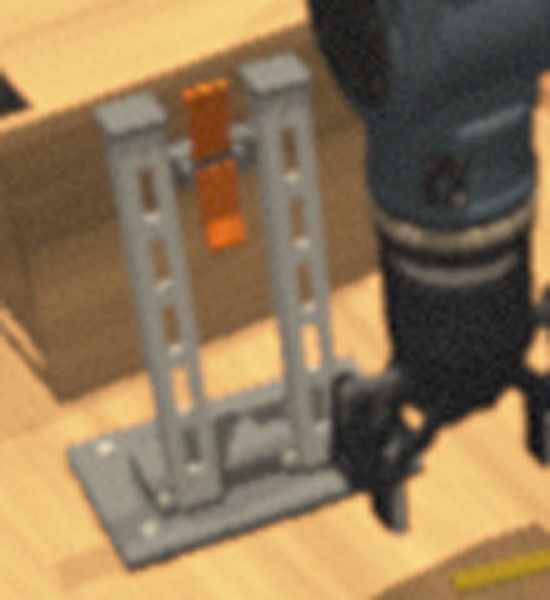

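View pics/c4.png

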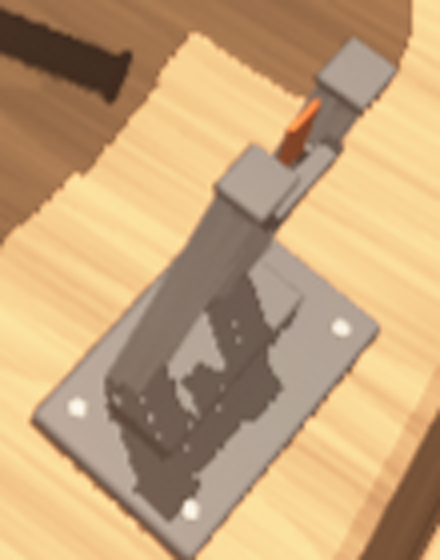

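```bash
cat > m.py <<'E'
from h import *
d=load('side0'); P=cloud(d); hsv=cv2.cvtColor(d['img'],cv2.COLOR_BGR2HSV)
# stand caps etc
Q=P[60:180,225:310].reshape(-1,3); C=hsv[60:180,225:310].reshape(-1,3)
m=(Q[:,2]>.03)&(Q[:,2]<.33)&(C[:,1]<80)&(Q[:,0]<0.9)
Q=Q[m]; print(len(Q),Q.min(0),Q.max(0))
for lo in np.arange(.03,.33,.03):
    q=Q[(Q[:,2]>lo)&(Q[:,2]<lo+.03)]; print(round(lo,2),len(q),q.min(0)[:2],q.max(0)[:2])
for (u,v) in [(246,85),(275,76),(249,90),(279,82),(263,78),(265,105),(252,100),(257,130),(284,100),(287,130)]: print(u,v,P[v,u],hsv[v,u])
# blue
for n in ['side0','scene0']:
    d=load(n);P=cloud(d);h=cv2.cvtColor(d['img'],cv2.COLOR_BGR2HSV)
    m=(h[...,0]>95)&(h[...,0]<130)&(h[...,1]>90)&(P[...,2]<.2)&(P[...,2]>.005)&(d['depth']>0)
    u0,v0,u1,v1=(320,220,412,315) if n=='side0' else (245,160,320,225)
    k=np.zeros_like(m);k[v0:v1,u0:u1]=1;m&=k; q=P[m];print(n,len(q),q.min(0),q.max(0))
    np.save(n+'_blue.npy',q)
E
python3 m.py
```

```text
2234 [ 0.45192656 -0.02039423  0.03000258] [0.72750374 0.47689469 0.32993003]
0.03 412 [0.47002868 0.28120767] [0.68323093 0.47361727]
0.06 103 [0.48260176 0.28106466] [0.68358324 0.47407821]
0.09 132 [0.48308286 0.27942859] [0.67959101 0.47301756]
0.12 122 [0.48257664 0.27955843] [0.69898146 0.47689469]
0.15 163 [0.4816456  0.27987262] [0.72750374 0.47265116]
0.18 169 [0.48278531 0.28027353] [0.69656281 0.47443864]
0.21 139 [0.48270636 0.2764277 ] [0.68169503 0.46448367]
0.24 220 [ 0.47058823 -0.0145284 ] [0.60235184 0.32138657]
0.27 323 [ 0.45192656 -0.01541296] [0.6025255  0.32272543]
0.3 451 [ 0.45363187 -0.02039423] [0.60745202 0.32620656]Traceback (most recent call last):
  File "m.py", line 8, in <module>
    q=Q[(Q[:,2]>lo)&(Q[:,2]<lo+.03)]; print(round(lo,2),len(q),q.min(0)[:2],q.max(0)[:2])
                                                               ~~~~~^^^
    return umr_minimum(a, axis, None, out, keepdims, initial, where)
ValueError: zero-size array to reduction operation minimum which has no identity
```

```bash
sed -i 's/np.arange(.03,.33,.03)/[]/' m.py; python3 m.py; cat > m2.py <<'E'
from h import *
rng=np.random.default_rng(0)
def vplane(q,tol=.002,n=800):
    best=None
    for _ in range(n):
        a,b=q[rng.integers(len(q),size=2)]
        t=(b-a)[:2]; L=np.hypot(*t)
        if L<.03: continue
        nn=np.array([-t[1],t[0]])/L; r=np.abs((q[:,:2]-a[:2])@nn)<tol
        if best is None or r.sum()>best.sum(): best=r
    p=q[best]; c=p[:,:2].mean(0); w,V=np.linalg.eigh(np.cov((p[:,:2]-c).T)); n=V[:,0]; 
    return n,c,best
d=load('side0'); P=cloud(d); hsv=cv2.cvtColor(d['img'],cv2.COLOR_BGR2HSV)
k=np.zeros((400,640),bool);k[60:172,225:300]=1
m=k&(P[...,2]>.04)&(P[...,2]<.31)&(hsv[...,1]<80)&(P[...,1]>.25)&(P[...,1]<.36)
q=P[m]; n,c,b=vplane(q); 
if n[1]<0:n=-n
t=np.array([-n[1],n[0]])
s=(q[b][:,:2]-c)@t
print('stand plane',n,c,b.sum(),np.std((q[b][:,:2]-c)@n)); print(np.histogram(s,bins=np.arange(-.12,.12,.005)))
print('yaw of x-into-face',np.degrees(np.arctan2(n[1],n[0])))
for nm in ['side0','scene0']:
    q=np.load(nm+'_blue.npy'); n,c,b=vplane(q); 
    print(nm,'blue plane',n,c,b.sum(),len(q),np.degrees(np.arctan2(n[1],n[0])),np.std((q[b][:,:2]-c)@n)); t=np.array([-n[1],n[0]]);s=(q[b][:,:2]-c)@t
    print(c+np.percentile(s,1)*t,c+np.percentile(s,99)*t,np.percentile(s,[0,1,99,100]),np.percentile(q[b][:,2],[0,1,99,100]))
    r=~b; x=((q[r][:,:2]-c)@n); print(np.percentile(x,[0,1,50,99,100]))
E
python3 m2.py
```

```text
2234 [ 0.45192656 -0.02039423  0.03000258] [0.72750374 0.47689469 0.32993003]
246 85 [0.49316723 0.29448508 0.32156466] [ 18  37 125]
275 76 [0.58348467 0.28534766 0.32193372] [ 18  34 152]
249 90 [0.50018752 0.29568147 0.30125004] [ 20  37 123]
279 82 [0.59270286 0.28207732 0.29982155] [ 17  36 135]
263 78 [0.54961077 0.29623169 0.32228988] [ 13 216 136]
265 105 [0.54608135 0.30099614 0.22575617] [ 12 219 221]
252 100 [0.50664197 0.30130034 0.26043312] [ 23  38 136]
257 130 [0.50592269 0.29922791 0.14800045] [ 21  38 142]
284 100 [0.69814289 0.46745442 0.08346028] [ 15 105 133]
287 130 [0.6646594  0.40258779 0.00370197] [ 16 115 228]
side0 1223 [ 0.45612871 -0.36092173  0.00577721] [ 0.57742851 -0.18868756  0.113438  ]
scene0 39 [ 0.4879599  -0.34152911  0.00573047] [ 0.53407412 -0.25637408  0.03683886]
stand plane [0.14162898 0.98991981] [0.53828014 0.29169218] 629 0.0011032483101252554
(array([ 0,  0,  0,  0,  0,  0,  0,  0,  0,  0,  0, 41, 50, 42, 25, 46, 66,
       20,  0,  0,  1,  0,  0,  0,  0,  0,  0,  0,  0, 52, 69, 35, 29, 59,
       76, 18,  0,  0,  0,  0,  0,  0,  0,  0, 
[... 908 characters left out ...]
e-01]))
yaw of x-into-face 81.85788070142611
side0 blue plane [-0.02141177 -0.99977074] [ 0.51437812 -0.19274172] 617 1223 -91.22689782606086 0.0009407462959348479
[ 0.45743859 -0.19152226] [ 0.57604893 -0.1940625 ] [-0.05782042 -0.05695258  0.06168496  0.06304305] [0.00788083 0.01208299 0.1100647  0.113438  ]
[-0.00323691 -0.00274727  0.06861154  0.16280678  0.16891548]
scene0 blue plane [ 0.08485618 -0.99639321] [ 0.50895744 -0.33832544] 13 39 -85.13224532631328 0.0009869020458548145
[ 0.48945611 -0.33998623] [ 0.53205483 -0.33635839] [-0.01959471 -0.01957193  0.02318099  0.02331571] [0.00573047 0.0057629  0.01303155 0.01323188]
[-0.08110139 -0.06995701 -0.01301814  0.00481344  0.00486033]
```

```bash
cat > m3.py <<'E'
from h import *
import sys
def over(f,p0,yaw,dz,box,s,o):
    d=load(f); x,y,w,h=box
    im=cv2.resize(cv2.imread('pics/'+f+'.png')[y:y+h,x:x+w],None,fx=s,fy=s,interpolation=cv2.INTER_CUBIC)
    n=np.array([np.cos(yaw),np.sin(yaw),0]); t=np.array([-n[1],n[0],0])
    def pt(a,z):
        q=proj(d,np.array([p0[0],p0[1],0])+t*a+np.array([0,0,z])); return tuple(int(v) for v in ((q-[x,y]+.5)*s-.5))
    def box_(a0,a1,z0,z1,c):
        L=[pt(a0,z0),pt(a1,z0),pt(a1,z1),pt(a0,z1)]
        cv2.polylines(im,[np.array(L)],True,c,1)
    for cy in(-.045,.045):
        box_(cy-.015,cy+.015,.016+dz,.32+dz,(0,0,255))
        for k in range(5): box_(cy-.005,cy+.005,.052+.05*k+dz,.088+.05*k+dz,(0,255,0))
    cv2.imwrite('pics/'+o+'.png',im)
if __name__=='__main__':
    d=load('side0');print(d['mtx'],load('wrist0')['mtx'][0])
    n=np.array([0.14163,0.98992]);c=np.array([.53828,.29169]);t=np.array([-n[1],n[0]])
    p=c-.004*t; print(p)
    over('side0',p,np.arctan2(n[1],n[0]),0,(225,65,80,100),7,'o1')
E
python3 m3.py
```

```text
[[453.25295041   0.         324.34358009]
 [  0.         453.25295041 201.73743254]
 [  0.           0.           1.        ]] [310.34479167   0.         316.93458491]
[0.54223968 0.29112348]
```

View pics/o1.png

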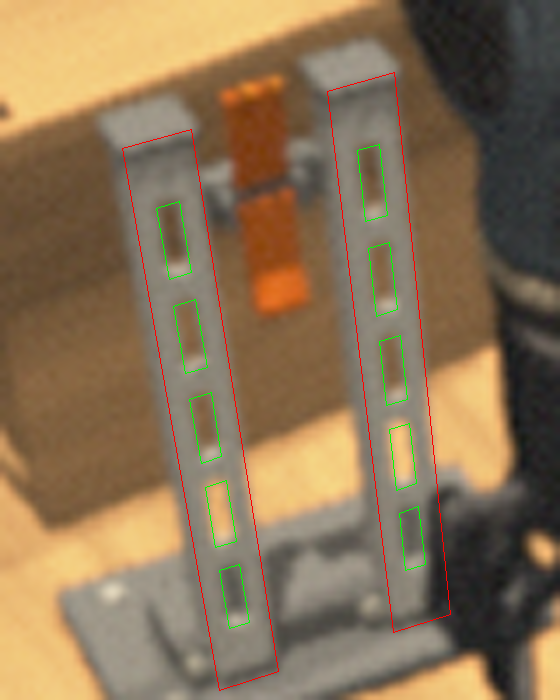

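```bash
cat > m4.py <<'E'
from h import *
q=np.load('side0_blue.npy'); n=np.array([0.0214,.99977]);t=np.array([n[1],-n[0]])
c=np.array([.51438,-.19274])
x=(q[:,:2]-c)@n; s=(q[:,:2]-c)@t
for lo in np.arange(-.18,-.01,.01):
    m=(x>lo)&(x<lo+.01); z=q[m,2]; 
    if m.sum()<3: continue
    zt=np.percentile(z,95); k=m&(q[:,2]>zt-.006)
    print(round(lo,3),m.sum(),'ztop',round(zt,4),'s',np.round(np.percentile(s[k],[2,50,98]),4))
m=(x>-.004); print('plate ztop',np.percentile(q[m,2],[97,100]))
m=(q[:,2]>.030)&(q[:,2]<.04)&(x<-.01)&(x>-.095); a=np.polyfit(x[m],s[m],1);print(a,m.sum())
E
python3 m4.py
cat > m5.py <<'E'
from h import *
def over(f,g,yaw,zoff,box,s,o,th=.005):
    d=load(f); x,y,w,h=box
    im=cv2.resize(cv2.imread('pics/'+f+'.png')[y:y+h,x:x+w],None,fx=s,fy=s,interpolation=cv2.INTER_CUBIC)
    n=np.array([np.cos(yaw),np.sin(yaw),0]); t=np.array([-n[1],n[0],0])
    def pt(X):
        q=proj(d,np.array(g)+n*X[0]+t*X[1]+np.array([0,0,X[2]])); return [int(v) for v in ((q-[x,y]+.5)*s-.5)]
    def poly(L,c): cv2.polylines(im,[np.array([pt(X) for X in L])],True,c,1)
    b=-.018
    poly([(.08,-.065,b),(.08,.065,b),(.08,.065,.094),(.08,-.065,.094)],(0,0,255))
    poly([(.08-th,-.065,b),(.08-th,.065,b),(.08-th,.065,.094),(.08-th,-.065,.094)],(0,255,255))
    poly([(-.019,-.007,.018),(-.019,.007,.018),(.075,.007,.018),(.075,-.007,.018)],(0,255,0))
    poly([(-.019,-.007,.018),(-.019,.007,.018),(-.019,.007,-.018),(-.019,-.007,-.018)],(0,255,0))
    for a in(-.042,.042): poly([(-.085,a-.006,.05),(-.085,a+.006,.05),(-.055,a+.006,.05),(-.055,a-.006,.05)],(255,255,0))
    for a in(-.045,.045): poly([(.08,a-.0035,.074),(.08,a+.0035,.074),(.091,a+.0035,.074),(.091,a-.0035,.074),(.091,a-.0035,.082),(.08,a-.0035,.082)],(255,0,255))
    cv2.imwrite('pics/'+o+'.png',im)
if __name__=='__main__':
    g=(.5150,-.2685,.018); yaw=np.radians(88.8)
    over('side0',g,yaw,0,(320,220,95,95),7,'o2'); over('scene0',g,yaw,0,(240,155,85,75),8,'o3')
E
python3 m5.py
```

```text
-0.17 7 ztop 0.0674 s [-0.0348 -0.0325 -0.0321]
-0.16 64 ztop 0.0275 s [-0.0419 -0.039   0.0365]
-0.15 90 ztop 0.0332 s [-0.0416  0.0432  0.0468]
-0.14 16 ztop 0.0153 s [-0.0044  0.0021  0.0086]
-0.13 15 ztop 0.0149 s [-0.0008  0.0031  0.0082]
-0.12 14 ztop 0.0165 s [-0.0021  0.0032  0.0081]
-0.11 14 ztop 0.0148 s [-0.0024  0.0021  0.0073]
-0.1 30 ztop 0.039 s [-0.0034  0.0024  0.0052]
-0.09 26 ztop 0.038 s [-0.0025  0.0042  0.0085]
-0.08 25 ztop 0.0379 s [-0.0028  0.0022  0.0077]
-0.07 25 ztop 0.0391 s [-0.0026  0.0012  0.0082]
-0.06 25 ztop 0.0386 s [-0.0032  0.0016  0.0078]
-0.05 23 ztop 0.0377 s [-0.0023  0.0028  0.0077]
-0.04 27 ztop 0.0407 s [-0.0022  0.0017  0.0083]
-0.03 38 ztop 0.0612 s [0.0006 0.0047 0.0102]
-0.02 56 ztop 0.085 s [-0.      0.0063  0.0096]
plate ztop [0.10823354 0.113438  ]
[-0.02194805  0.00103227] 118
```

View pics/o2.png

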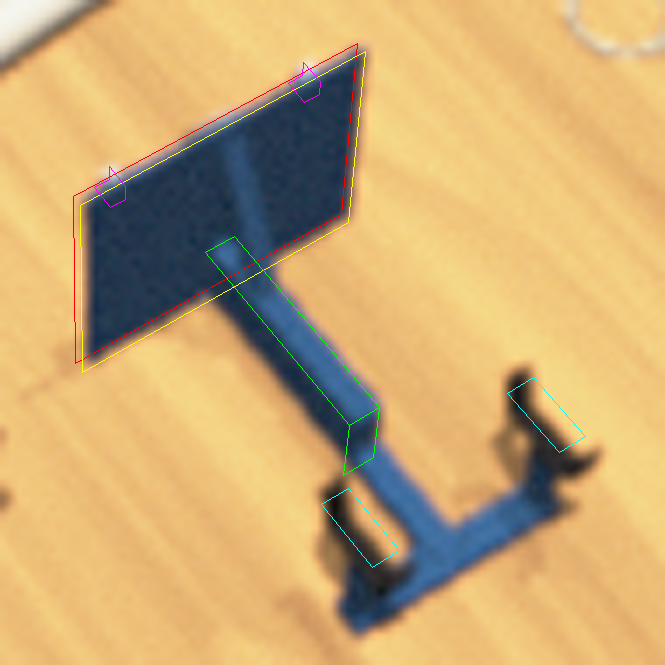

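View pics/o3.png

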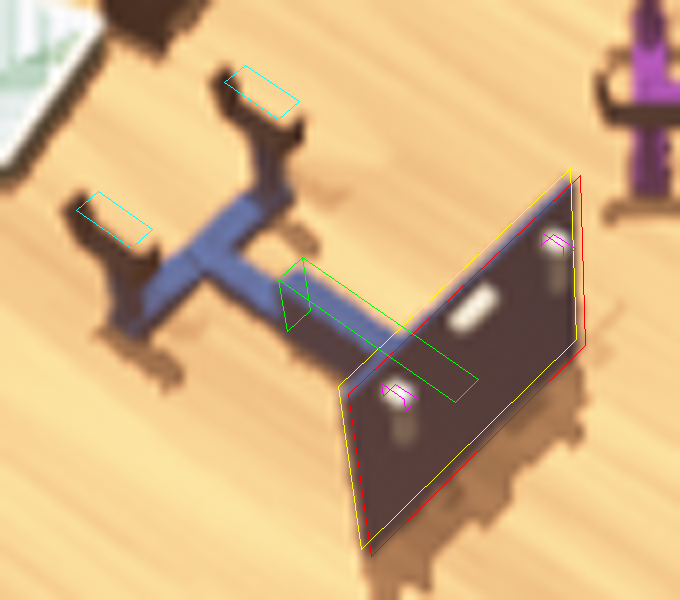

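Both crops show the blue bracket (not the purple one) at about (0.515, -0.268), yaw 88.8°. The model overlay fits the plate, web and claws, and the slots overlay fits the stand. Moving above the bracket.

{"op": "send_rows", "data": {
  "deltas": [-0.02, -0.001, 0, 0.021, -0.055, -0.003, 0, 0.021, -0.1, -0.005, 0, 0.021, -0.145, -0.007, 0, 0.021, -0.19, -0.009, 0, 0.021, -0.23, -0.0094, 0.02, 0.021, -0.255, -0.0094, 0.05, 0.021, -0.268, -0.0094, 0.09, 0.021, -0.268, -0.0094, 0.11, 0.021, -0.268, -0.0094, 0.12, 0.021],
  "fingers": 0.05
}}

```text
clock: 1.15
position: [0.5141, -0.2679, 0.1087]
tcp_rot: [[0.022, 1.0, -0.004], [1.0, -0.022, 0.002], [0.002, -0.004, -1.0]]
contact_force: [-0.2, -0.5, -0.3]
opening: 0.0497
```

```bash
python3 -c "
from h import *
snap('wrist','w1');snap('side','s1');o=get_obs();print(o['position'],o['clock'],o['tcp_rot'].round(4),o['contact_force'])"
```

```text
[ 0.51482411 -0.26749616  0.11010095] 1.25 [[ 0.0209  0.9998 -0.0023]
 [ 0.9998 -0.0209  0.0013]
 [ 0.0012 -0.0024 -1.    ]] [ 0.15386202 -0.29440559  0.31338566]
```

View pics/w1.png

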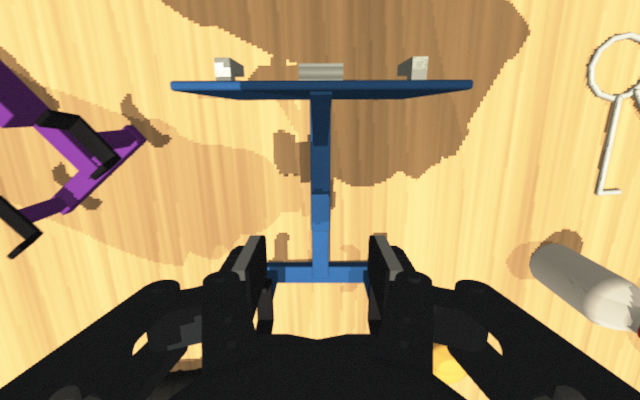

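```bash
python3 -c "
from h import *
d=load('w1')
for v in list(range(75,290,8)): print(v,px(d,320,v).round(4))
print(px(d,180,86).round(4),px(d,465,86).round(4))
for u in range(300,345,4): print(u,px(d,u,230).round(4))
for u,v in [(222,68),(420,66)]: print(px(d,u,v).round(4))
"
```

```text
75 [ 0.5168 -0.1852  0.1041]
83 [ 0.5166 -0.1893  0.1135]
91 [ 0.5166 -0.1921  0.1059]
99 [ 0.5166 -0.1953  0.0999]
107 [ 0.5166 -0.1988  0.0916]
115 [ 0.5165 -0.2027  0.0831]
123 [ 0.5165 -0.2071  0.0749]
131 [ 0.5165 -0.2122  0.0631]
139 [ 0.5164 -0.218   0.0502]
147 [ 0.5164 -0.2248  0.035 ]
155 [ 0.5162 -0.2301  0.0367]
163 [ 0.5161 -0.2358  0.0363]
171 [ 0.516  -0.2413  0.037 ]
179 [ 0.5159 -0.2471  0.0368]
187 [ 0.5158 -0.2532  0.0357]
195 [ 0.5157 -0.2589  0.0366]
203 [ 0.5156 -0.2646  0.0375]
211 [ 0.5155 -0.271   0.0366]
219 [ 0.5153 -0.2774  0.0359]
227 [ 0.5152 -0.2829  0.0378]
235 [ 0.515  -0.3001  0.0117]
243 [ 0.5149 -0.307   0.0123]
251 [ 0.5148 -0.314   0.0128]
259 [ 0.5146 -0.3216  0.0125]
267 [ 0.5145 -0.3291  0.0123]
275 [ 0.5143 -0.3367  0.0125]
283 [ 0.5142 -0.3459  0.0099]
[ 0.4567 -0.1891  0.1116] [ 0.5777 -0.1918  0.1131]
300 [ 0.4978 -0.2995  0.0009]
304 [ 0.5012 -0.2997  0.0006]
308 [ 5.047e-01 -3.001e-01 -1.000e-04]
312 [ 0.5092 -0.286   0.0357]
316 [ 0.5122 -0.2856  0.0369]
320 [ 0.5152 -0.2854  0.0375]
324 [ 0.5181 -0.2856  0.0373]
328 [ 0.5211 -0.2858  0.0368]
332 [ 0.5255 -0.3002  0.0008]
336 [ 5.290e-01 -3.007e-01 -5.000e-04]
340 [ 5.324e-01 -3.005e-01  3.000e-04]
344 [ 5.359e-01 -3.005e-01  3.000e-04]
[ 0.4722 -0.1808  0.1002]
[ 0.5622 -0.182   0.1003]
```

{"op": "send_rows", "data": {
  "deltas": [0, 0.0004, 0.02, 0, 0, 0.0004, 0.05, 0, 0, 0.0004, 0.08, 0, 0, 0.0004, 0.095, 0, 0, 0.0004, 0.103, 0, 0, 0.0004, 0.1065, 0, 0, 0.0004, 0.1065, 0]
}}

```text
clock: 1.95
position: [0.5167, -0.2681, 0.0056]
tcp_rot: [[0.021, 1.0, 0.001], [1.0, -0.021, -0.001], [-0.001, 0.001, -1.0]]
contact_force: [0.2, -0.1, 0.1]
opening: 0.0502
```

{"op": "send_rows", "data": {
  "deltas": [0, 0, 0, 0, 0, 0, 0, 0, 0, 0, 0, 0, 0, 0, 0, 0, 0, 0, 0, 0, 0, 0, 0, 0],
  "fingers": 0.0
}}

```text
clock: 2.55
position: [0.5165, -0.2683, 0.0057]
tcp_rot: [[0.021, 1.0, 0.001], [1.0, -0.021, -0.001], [-0.001, 0.001, -1.0]]
contact_force: [-0.4, 0.8, 5.7]
opening: 0.0131
```

```bash
python3 -c "
from h import *
snap('wrist','w2');o=get_obs();print(o['position'],o['clock'],o['tcp_rot'].round(4),o['contact_force'],o['opening'],o['q'])"
```

```text
[ 0.51650102 -0.26835584  0.00574475] 2.6 [[ 2.110e-02  9.998e-01  1.300e-03]
 [ 9.998e-01 -2.110e-02 -8.000e-04]
 [-7.000e-04  1.400e-03 -1.000e+00]] [-1.07370525  0.13970114  6.72338548] 0.012883592797676546 [-4.79150100e-01  4.93653063e-01 -2.43520829e-01  8.32084398e-01
 -5.06456495e-05  1.11274960e+00]
```

View pics/w2.png

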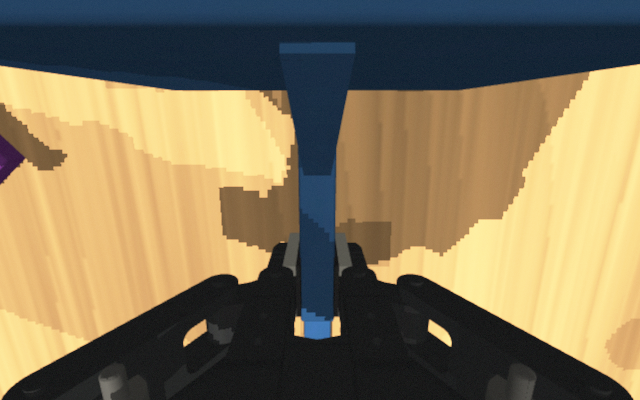

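Gripped at 13 mm opening with the web centred. Lifting and carrying to the stand.

{"op": "send_rows", "data": {
  "deltas": [0, 0, -0.003, 0, 0, 0, -0.012, 0, 0, 0, -0.03, 0, 0, 0, -0.055, 0, 0, 0, -0.085, 0, 0.005, 0, -0.115, 0, 0.02, 0, -0.14, 0, 0.045, 0, -0.152, 0.01, 0.075, 0, -0.155, 0.02, 0.11, 0, -0.155, 0.03]
}}

```text
clock: 3.6
position: [0.5184, -0.1576, 0.1611]
tcp_rot: [[0.053, 0.999, 0.001], [0.999, -0.053, -0.001], [-0.001, 0.001, -1.0]]
contact_force: [1.4, 1.0, -3.0]
opening: 0.0132
```

{"op": "send_rows", "data": {
  "deltas": [0.035, 0, 0, 0.01, 0.07, 0, 0, 0.02, 0.105, 0.001, 0, 0.03, 0.14, 0.001, 0, 0.04, 0.175, 0.002, 0, 0.05, 0.21, 0.002, 0, 0.06, 0.245, 0.003, 0, 0.07, 0.28, 0.004, 0, 0.08, 0.305, 0.005, 0, 0.09, 0.315, 0.006, 0, 0.091]
}}

```text
clock: 4.6
position: [0.54, 0.1584, 0.16]
tcp_rot: [[0.14, 0.99, -0.0], [0.99, -0.14, 0.0], [0.0, -0.0, -1.0]]
contact_force: [0.7, -0.5, -2.2]
opening: 0.0131
```

{"op": "send_rows", "data": {
  "deltas": [0, 0, 0, 0, 0, 0, 0, 0, 0, 0, 0, 0]
}}

```text
clock: 4.9
position: [0.5401, 0.1551, 0.1598]
tcp_rot: [[0.143, 0.99, -0.0], [0.99, -0.143, -0.0], [-0.0, -0.0, -1.0]]
contact_force: [-0.3, -0.7, -3.8]
opening: 0.0128
```

```bash
python3 -c "
from h import *
snap('wrist','w3');snap('side','s3');snap('scene','c3s');o=get_obs();print(o['position'],o['clock'],o['tcp_rot'].round(4),o['contact_force'],o['moment'],o['opening'])
R=o['tcp_rot'];print(np.degrees(np.arctan2(R[1,0],R[0,0])))
crop('s3',220,50,130,130,6,'s3c')"
```

```text
[0.54030563 0.15526394 0.15985906] 5.05 [[ 1.428e-01  9.897e-01 -2.000e-04]
 [ 9.897e-01 -1.428e-01 -2.000e-04]
 [-2.000e-04 -1.000e-04 -1.000e+00]] [ 0.68621928 -0.44011655 -2.64856744] [-0.09322326  0.0119094   0.01473831] 0.0129842383673282
81.78903160758504
```

View pics/s3c.png

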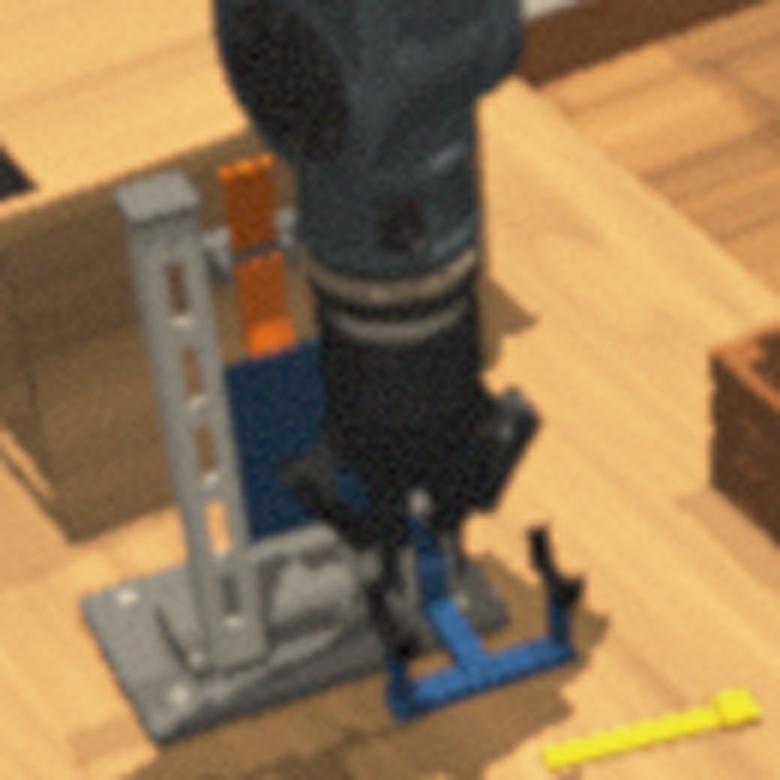

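View pics/w3.png

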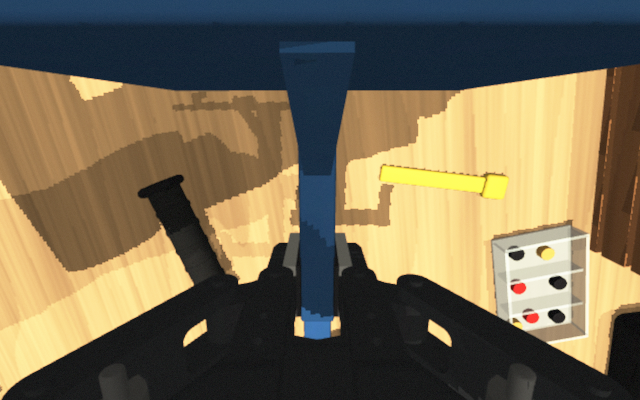

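View pics/c3s.png

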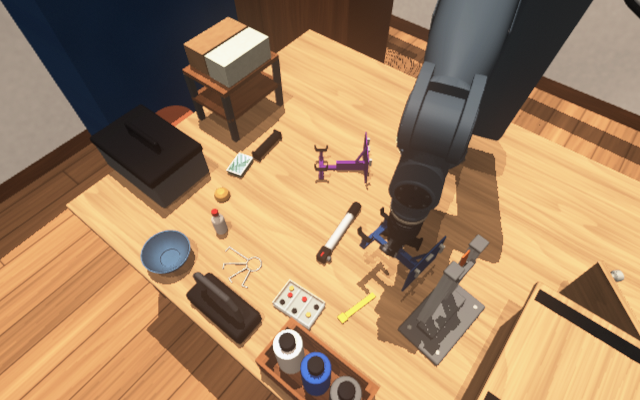

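{"op": "send_rows", "data": {
  "deltas": [0.003, -0.005, 0, 0.0, 0.008, -0.012, 0, 0, 0.0137, -0.0173, 0, 0, 0.0137, -0.0173, 0, 0, 0.0137, -0.0173, 0, 0]
}}

```text
clock: 5.55
position: [0.525, 0.1727, 0.1599]
tcp_rot: [[0.141, 0.99, 0.0], [0.99, -0.141, -0.0], [-0.0, 0.0, -1.0]]
contact_force: [-0.2, 0.5, -3.9]
opening: 0.013
```

```bash
cat > m6.py <<'E'
from h import *
d=snap('side','s4');o=get_obs();print(o['position'],o['clock'],o['contact_force'],o['tcp_rot'][:,0])
p=np.array([.54224,.29112]);n=np.array([.14163,.98992]);t=np.array([-n[1],n[0]])
r=o['position'][:2]-p; print('tool rel stand x,y',r@n,r@t)
P=cloud(d);h=cv2.cvtColor(d['img'],cv2.COLOR_BGR2HSV)
m=(h[...,0]>95)&(h[...,0]<130)&(h[...,1]>90)&(P[...,2]>.1)&(P[...,2]<.35)&(P[...,1]>.19)&(P[...,1]<.3)
q=P[m];x=(q[:,:2]-p)@n;s=(q[:,:2]-p)@t;print(m.sum(),np.percentile(x,[1,50,99]),np.percentile(s,[0,1,99,100]),np.percentile(q[:,2],[1,99]))
import m5
g=np.append(o['position'][:2]+.001*n,o['position'][2]-.0057+.018)
m5.over('s4',g,np.arctan2(n[1],n[0]),0,(225,65,130,110),6,'o4')
E
python3 m6.py
```

```text
[0.52512133 0.17252357 0.15988246] 5.6 [ 0.34554694 -0.12177498 -3.52864804] [ 1.40884163e-01  9.90026087e-01 -1.24467337e-05]
tool rel stand x,y -0.11982549298216005 0.00014930327679646687
339 [-0.06007117 -0.04408044 -0.02732875] [-0.36319963 -0.34806591  0.05991083  0.06107543] [0.14579137 0.26249339]
```

View pics/o4.png

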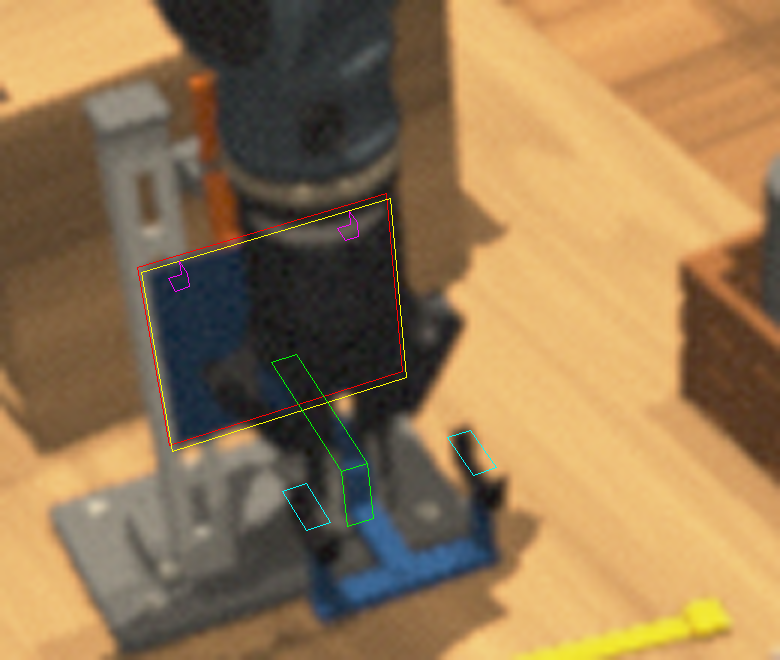

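{"op": "send_rows", "data": {
  "deltas": [0.004, 0, 0.004, 0, 0.01, 0, 0.01, 0, 0.016, 0, 0.016, 0, 0.021, 0, 0.02, 0, 0.024, 0, 0.0202, 0, 0.024, 0, 0.0202, 0, 0.024, 0, 0.0202, 0]
}}

```text
clock: 6.3
position: [0.5286, 0.1961, 0.1397]
tcp_rot: [[0.141, 0.99, 0.0], [0.99, -0.141, -0.0], [-0.0, 0.0, -1.0]]
contact_force: [-0.1, 0.7, -3.2]
opening: 0.0131
```

```bash
cat > st.py <<'E'
from h import *
o=get_obs();p=np.array([.54224,.29112]);n=np.array([.14163,.98992]);t=np.array([-n[1],n[0]])
r=o['position'][:2]-p;f=o['contact_force'];R=o['tcp_rot']
print(o['clock'],'rel x %.2f y %.2f z %.2f mm'%(1e3*r@n,1e3*r@t,1e3*o['position'][2]),'F n,t,z',(f[:2]@n).round(1),(f[:2]@t).round(1),f[2].round(1),'M',o['moment'].round(2),'yaw',np.degrees(np.arctan2(R[1,0],R[0,0])).round(2),o['opening'].round(4))
E
python3 st.py; python3 -c "
from h import *
snap('scene','c5'); crop('c5',370,210,120,110,6,'c5c')"
```

```text
Traceback (most recent call last):
  File "st.py", line 4, in <module>
    print(o['clock'],'rel x %.2f y %.2f z %.2f mm'%(1e3*r@n,1e3*r@t,1e3*o['position'][2]),'F n,t,z',(f[:2]@n).round(1),(f[:2]@t).round(1),f[2].round(1),'M',o['moment'].round(2),'yaw',np.degrees(np.arctan2(R[1,0],R[0,0])).round(2),o['opening'].round(4))
                                                                                                                                                                                                                                      ^^^^^^^^^^^^^^^^^^
AttributeError: 'float' object has no attribute 'round'
```

View pics/c5c.png

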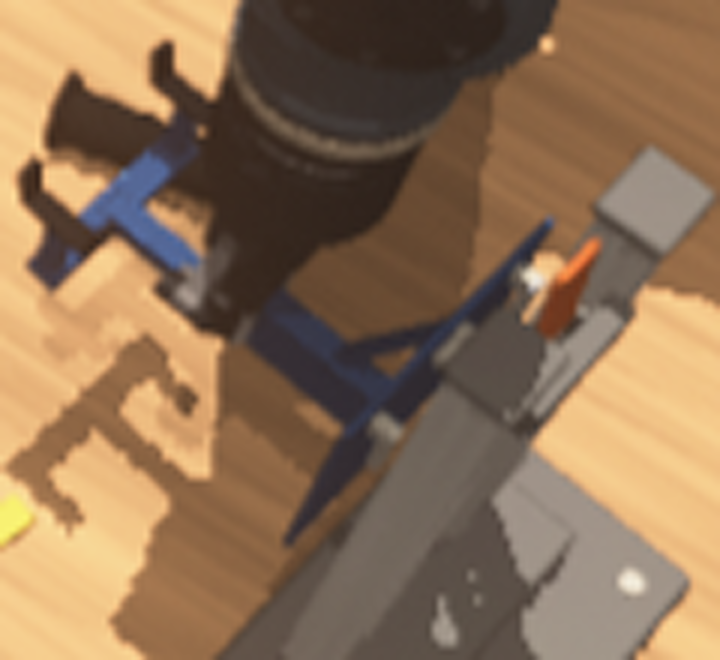

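{"op": "send_rows", "data": {
  "deltas": [0.001, 0, 0, 0, 0.002, 0, 0, 0, 0.003, 0, 0, 0, 0.004, 0, 0, 0, 0.005, 0, 0, 0, 0.006, 0, 0, 0, 0.006, 0, 0, 0]
}}

```text
clock: 7.05
position: [0.5293, 0.2015, 0.1394]
tcp_rot: [[0.142, 0.99, -0.0], [0.99, -0.142, -0.001], [-0.001, -0.0, -1.0]]
contact_force: [0.5, -3.9, -3.4]
opening: 0.0129
```

```bash
sed -i "s/o\['opening'\].round(4)/round(o['opening'],4)/" st.py; python3 st.py
```

```text
7.05 rel x -90.58 y 0.13 z 139.40 mm F n,t,z -3.8 -1.1 -3.4 M [-0.77 -0.11  0.13] yaw 81.85 0.0129
```

{"op": "send_rows", "data": {
  "deltas": [0.0005, 0, 0, 0, 0.001, 0, 0, 0, 0.001, 0, 0, 0]
}}

```text
clock: 7.35
position: [0.5293, 0.2018, 0.1393]
tcp_rot: [[0.142, 0.99, -0.001], [0.99, -0.142, -0.002], [-0.002, -0.0, -1.0]]
contact_force: [0.7, -8.5, -4.2]
opening: 0.0134
```

```bash
python3 st.py;python3 -c "
from h import *
snap('scene','c6'); crop('c6',410,230,70,60,10,'c6c')
snap('side','s6'); crop('s6',225,60,80,80,8,'s6c')"
```

```text
7.35 rel x -90.25 y 0.15 z 139.27 mm F n,t,z -8.3 -1.9 -4.2 M [-1.32 -0.13  0.22] yaw 81.83 0.0134
```

View pics/c6c.png

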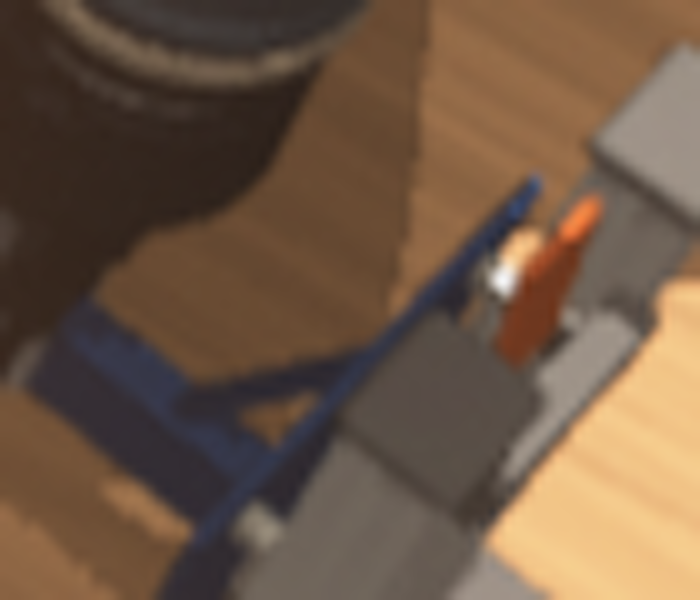

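View pics/s6c.png

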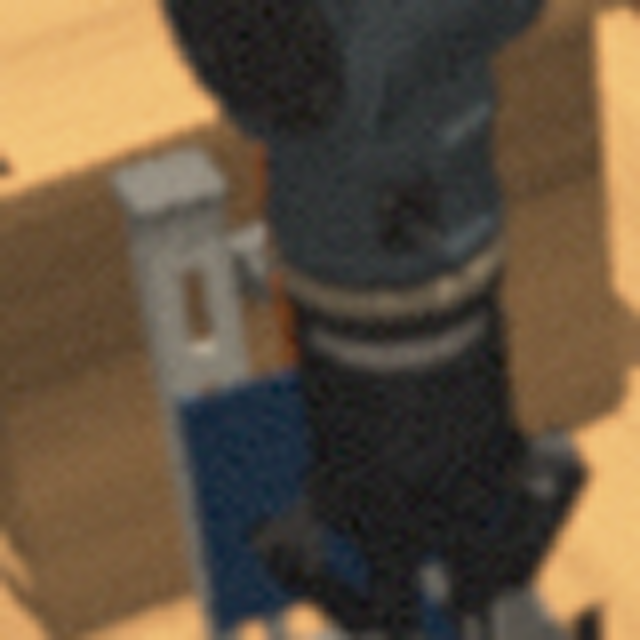

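Both claws are touching the face with 8 N, with a side force towards -y of the stand. I'll ease off and search sideways that way under light pressure.

{"op": "send_rows", "data": {
  "deltas": [-0.0008, 0.0, 0, 0, -0.0008, 0.0005, 0, 0, -0.0008, 0.001, 0, 0, -0.0008, 0.0015, 0, 0, -0.0008, 0.0015, 0, 0]
}}

```text
clock: 7.95
position: [0.53, 0.2016, 0.1393]
tcp_rot: [[0.141, 0.99, -0.002], [0.99, -0.141, -0.001], [-0.001, -0.002, -1.0]]
contact_force: [-2.6, -5.0, -3.4]
opening: 0.0131
```

```bash
python3 st.py
```

```text
7.95 rel x -90.32 y -0.58 z 139.27 mm F n,t,z -5.3 1.9 -3.4 M [-0.77  0.41  0.31] yaw 81.88 0.0131
```

{"op": "send_rows", "data": {
  "deltas": [0, 0.0005, 0, 0, 0, 0.001, 0, 0, 0, 0.0015, 0, 0, 0, 0.0015, 0, 0]
}}

```text
clock: 8.35
position: [0.5314, 0.2014, 0.1393]
tcp_rot: [[0.141, 0.99, -0.002], [0.99, -0.141, -0.001], [-0.001, -0.002, -1.0]]
contact_force: [-3.7, -5.5, -3.1]
opening: 0.0129
```

```bash
python3 st.py
```

```text
8.35 rel x -90.34 y -2.01 z 139.28 mm F n,t,z -6.0 2.8 -3.1 M [-0.77  0.44  0.37] yaw 81.88 0.0129
```

```bash
python3 -c "
from h import *
import m3,m5
d=snap('scene','c7');o=get_obs()
n=np.array([.14163,.98992]);yaw=np.arctan2(n[1],n[0])
g=np.append(o['position'][:2]+.0013*n,o['position'][2]-.0057+.018)
m5.over('c7',g,yaw,0,(400,215,90,75),8,'o7')
cv2.imwrite('pics/tmp.png',cv2.imread('pics/c7.png'))
m3.over('c7',[.54224,.29112],yaw,0,(400,215,90,75),8,'o7b')
P=cloud(d);p=np.array([.54224,.29112]);t=np.array([-n[1],n[0]])
Q=P[215:300,400:495].reshape(-1,3)
m=(Q[:,2]>.30)&(Q[:,2]<.34)&(Q[:,1]>.25)&(Q[:,1]<.4);q=Q[m];s=(q[:,:2]-p)@t;x=(q[:,:2]-p)@n
for k in (s<0,s>0): print(k.sum(),np.percentile(s[k],[0,3,50,97,100]).round(4),np.percentile(x[k],[0,3,50,97,100]).round(4),np.median(q[k,2]))
"
```

```text
313 [-0.0641 -0.0621 -0.0465 -0.0049 -0.    ] [-0.0019 -0.0009  0.0114  0.0265  0.0275] 0.32099644455464615
281 [0.0005 0.0049 0.0382 0.0612 0.0631] [-0.0028 -0.0014  0.0115  0.026   0.0273] 0.32104946061454387
```

View pics/o7.png

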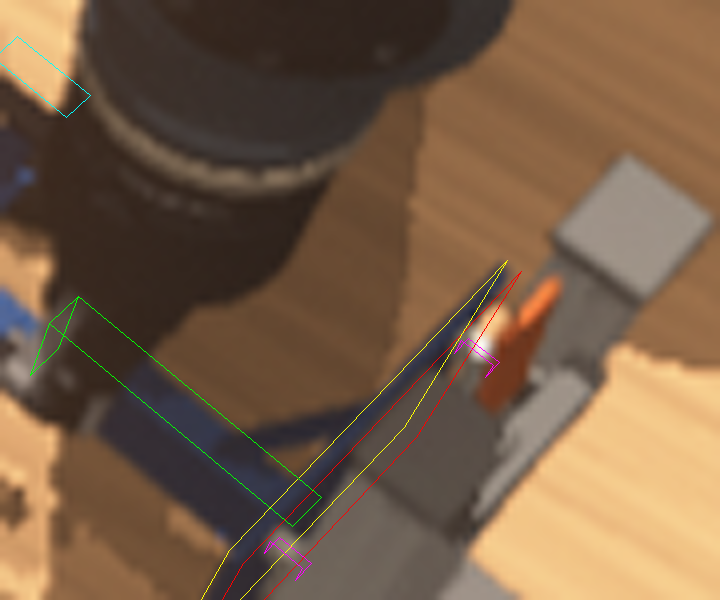

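View pics/o7b.png

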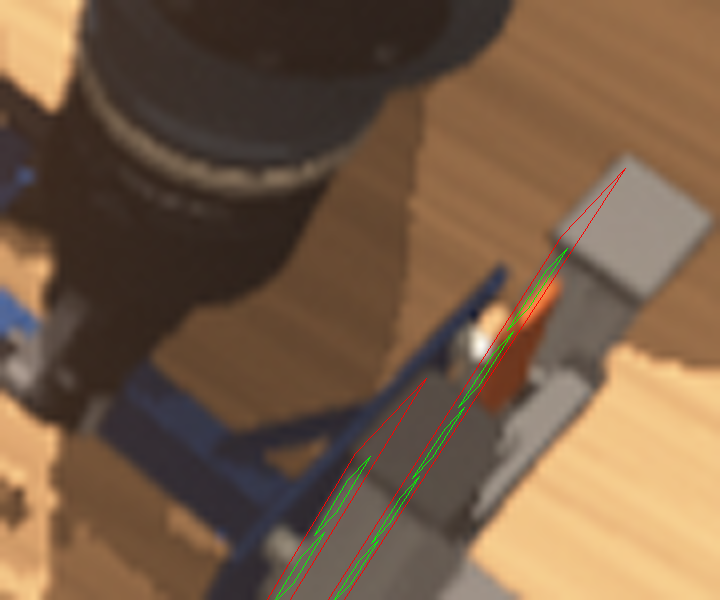

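{"op": "send_rows", "data": {
  "deltas": [0, 0.0005, 0, 0, 0, 0.001, 0, 0, 0, 0.0015, 0, 0, 0, 0.002, 0, 0, 0, 0.002, 0, 0]
}}

```text
clock: 8.9
position: [0.5334, 0.2011, 0.1392]
tcp_rot: [[0.141, 0.99, -0.002], [0.99, -0.141, -0.001], [-0.001, -0.002, -1.0]]
contact_force: [-3.8, -5.2, -3.5]
opening: 0.0129
```

```bash
python3 st.py
```

```text
8.9 rel x -90.38 y -3.99 z 139.25 mm F n,t,z -5.7 3.0 -3.5 M [-0.88  0.54  0.39] yaw 81.89 0.0129
```

{"op": "send_rows", "data": {
  "deltas": [-0.002, 0, 0, 0, -0.003, -0.002, 0, 0, -0.003, -0.004, 0, 0, -0.002, -0.0045, 0, 0, -0.0005, -0.0045, 0, 0, 0, -0.0045, 0, 0, 0, -0.0045, 0, 0]
}}

```text
clock: 9.6
position: [0.5298, 0.2015, 0.1395]
tcp_rot: [[0.142, 0.99, -0.0], [0.99, -0.142, -0.001], [-0.001, -0.0, -1.0]]
contact_force: [-0.6, -5.0, -2.3]
opening: 0.0132
```

```bash
python3 st.py
```

```text
9.6 rel x -90.45 y -0.36 z 139.45 mm F n,t,z -5.0 -0.1 -2.3 M [-0.74  0.05  0.16] yaw 81.85 0.0132
```

{"op": "send_rows", "data": {
  "deltas": [0, -0.0005, 0, 0, 0, -0.001, 0, 0, 0, -0.0015, 0, 0, 0, -0.002, 0, 0, 0, -0.002, 0, 0]
}}

```text
clock: 10.1
position: [0.5281, 0.2025, 0.1396]
tcp_rot: [[0.142, 0.99, 0.0], [0.99, -0.142, 0.0], [0.0, 0.0, -1.0]]
contact_force: [-0.4, -0.3, -3.3]
opening: 0.0131
```

```bash
python3 st.py
```

```text
10.1 rel x -89.78 y 1.48 z 139.62 mm F n,t,z -0.3 0.4 -3.3 M [-0.06  0.02  0.02] yaw 81.85 0.0131
```

Force dropped to zero at y = +1.5 mm, so the claws are entering the slots. Advancing.

{"op": "send_rows", "data": {
  "deltas": [0.001, -0.0003, 0, 0, 0.002, -0.0006, 0, 0, 0.003, -0.0008, 0, 0, 0.004, -0.0008, 0, 0, 0.005, -0.0008, 0, 0, 0.005, -0.0008, 0, 0]
}}

```text
clock: 10.7
position: [0.5279, 0.2076, 0.1396]
tcp_rot: [[0.141, 0.99, 0.0], [0.99, -0.141, 0.0], [0.0, -0.0, -1.0]]
contact_force: [-0.2, 0.4, -2.8]
opening: 0.0128
```

```bash
python3 st.py
```

```text
10.7 rel x -84.67 y 2.38 z 139.60 mm F n,t,z 0.3 0.3 -2.8 M [-0.09  0.01 -0.01] yaw 81.87 0.0128
```

{"op": "send_rows", "data": {
  "deltas": [0.001, 0, 0, 0, 0.002, 0, 0, 0, 0.003, 0, 0, 0, 0.004, 0, 0, 0, 0.0045, 0, 0, 0, 0.0045, 0, 0, 0]
}}

```text
clock: 11.3
position: [0.5285, 0.212, 0.1395]
tcp_rot: [[0.141, 0.99, -0.0], [0.99, -0.141, -0.0], [-0.0, -0.0, -1.0]]
contact_force: [0.6, 0.1, -3.9]
opening: 0.0134
```

```bash
python3 st.py
```

```text
11.3 rel x -80.29 y 2.43 z 139.55 mm F n,t,z 0.2 -0.6 -3.9 M [-0.07  0.02  0.08] yaw 81.87 0.0134
```

{"op": "send_rows", "data": {
  "deltas": [0.0005, 0, 0, 0, 0.001, 0, 0, 0, 0.0015, 0, 0, 0, 0.0015, 0, 0, 0]
}}

```text
clock: 11.7
position: [0.5287, 0.2125, 0.1396]
tcp_rot: [[0.142, 0.99, 0.0], [0.99, -0.142, -0.002], [-0.002, 0.0, -1.0]]
contact_force: [0.9, -6.0, -2.4]
opening: 0.0129
```

```bash
python3 st.py
```

```text
11.7 rel x -79.78 y 2.24 z 139.56 mm F n,t,z -5.8 -1.8 -2.4 M [-1.16 -0.14  0.22] yaw 81.84 0.0129
```

Rear face touches at x = -79.9, i.e. 11 mm in, as expected. Backing off 1.2 mm, then going down.

{"op": "send_rows", "data": {
  "deltas": [-0.0012, 0, 0, 0, -0.0012, 0, 0.001, 0, -0.0012, 0, 0.003, 0, -0.0012, 0, 0.005, 0, -0.0012, 0, 0.007, 0, -0.0012, 0, 0.008, 0, -0.0012, 0, 0.008, 0]
}}

```text
clock: 12.4
position: [0.5286, 0.2121, 0.1316]
tcp_rot: [[0.142, 0.99, 0.0], [0.99, -0.142, -0.0], [-0.0, 0.0, -1.0]]
contact_force: [-0.2, -4.2, 1.7]
opening: 0.0133
```

```bash
python3 st.py
```

```text
12.4 rel x -80.15 y 2.34 z 131.58 mm F n,t,z -4.2 -0.4 1.7 M [-0.25 -0.03 -0.01] yaw 81.85 0.0133
```

{"op": "send_rows", "data": {
  "deltas": [0, 0, 0.001, 0, 0, 0, 0.002, 0, 0, 0, 0.003, 0, 0, 0, 0.004, 0, 0, 0, 0.004, 0]
}}

```text
clock: 12.9
position: [0.5287, 0.2121, 0.1277]
tcp_rot: [[0.141, 0.99, 0.0], [0.99, -0.141, -0.0], [-0.0, 0.0, -1.0]]
contact_force: [-0.8, -4.7, 3.1]
opening: 0.0131
```

```bash
python3 st.py
```

```text
12.9 rel x -80.10 y 2.22 z 127.74 mm F n,t,z -4.8 0.1 3.1 M [-0.33 -0.01  0.08] yaw 81.87 0.0131
```

{"op": "send_rows", "data": {
  "deltas": [0, 0, 0.001, 0, 0, 0, 0.002, 0, 0, 0, 0.003, 0, 0, 0, 0.004, 0, 0, 0, 0.005, 0, 0, 0, 0.006, 0, 0, 0, 0.006, 0]
}}

```text
clock: 13.6
position: [0.5283, 0.2121, 0.1212]
tcp_rot: [[0.142, 0.99, -0.001], [0.99, -0.142, -0.0], [-0.0, -0.001, -1.0]]
contact_force: [-0.7, -4.6, -1.4]
opening: 0.0134
```

```bash
python3 st.py
```

```text
13.6 rel x -80.22 y 2.64 z 121.19 mm F n,t,z -4.6 0.1 -1.4 M [-0.5   0.08  0.1 ] yaw 81.86 0.0134
```

{"op": "send_rows", "data": {
  "deltas": [0, 0, 0.001, 0, 0, 0, 0.002, 0, 0, 0, 0.003, 0, 0, 0, 0.003, 0]
}}

```text
clock: 14.0
position: [0.5285, 0.2123, 0.1183]
tcp_rot: [[0.141, 0.99, -0.0], [0.99, -0.141, 0.0], [-0.0, -0.0, -1.0]]
contact_force: [0.0, -2.7, -2.4]
opening: 0.013
```

```bash
python3 st.py
```

```text
14.0 rel x -79.99 y 2.47 z 118.32 mm F n,t,z -2.6 -0.4 -2.4 M [-0.47 -0.02  0.12] yaw 81.87 0.013
```

{"op": "send_rows", "data": {
  "deltas": [0, 0, 0.0007, 0, 0, 0, 0.0015, 0, 0, 0, 0.0015, 0]
}}

```text
clock: 14.3
position: [0.5288, 0.2124, 0.1177]
tcp_rot: [[0.141, 0.99, 0.001], [0.99, -0.141, 0.001], [0.001, 0.001, -1.0]]
contact_force: [-0.8, -4.6, 5.7]
opening: 0.0131
```

```bash
python3 st.py
```

```text
14.3 rel x -79.86 y 2.15 z 117.72 mm F n,t,z -4.7 0.2 5.7 M [-0.33  0.2   0.25] yaw 81.88 0.0131
```

{"op": "send_rows", "data": {
  "deltas": [0, 0, 0.0005, 0, 0, 0, 0.001, 0, 0, 0, 0.001, 0]
}}

```text
clock: 14.6
position: [0.5289, 0.2124, 0.1174]
tcp_rot: [[0.141, 0.99, 0.002], [0.99, -0.141, 0.001], [0.001, 0.001, -1.0]]
contact_force: [-2.5, -5.3, 10.0]
opening: 0.0133
```

```bash
python3 st.py; python3 -c "
from h import *
d=snap('side','s8'); crop('s8',225,60,100,100,7,'s8c');d=snap('scene','c8'); crop('c8',410,220,80,80,8,'c8c')
"
```

```text
14.6 rel x -79.84 y 2.02 z 117.42 mm F n,t,z -5.6 1.7 10.0 M [-0.44  0.54  0.38] yaw 81.88 0.0133
```

View pics/s8c.png

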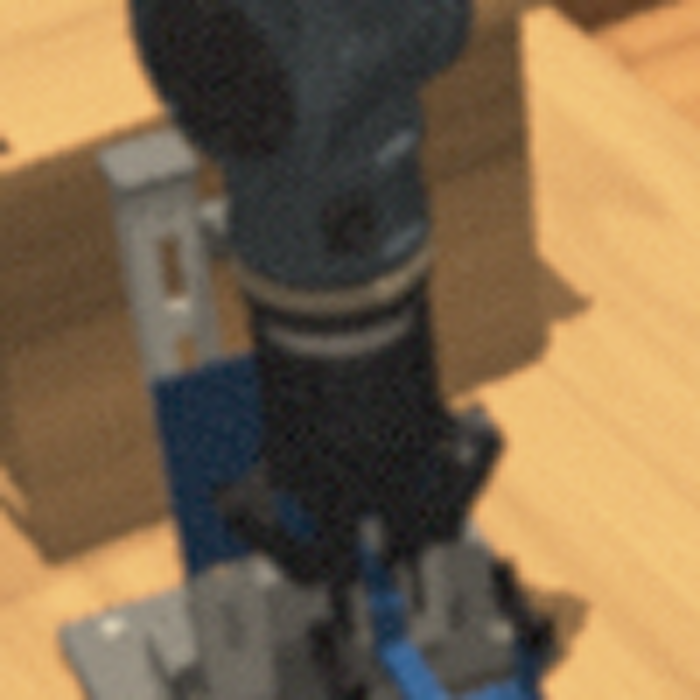

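View pics/c8c.png

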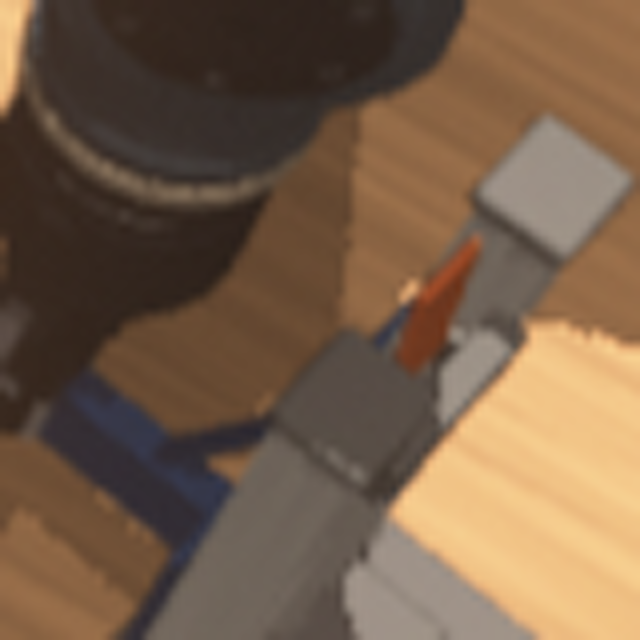

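```bash
python3 -c "
from h import *
a=[]
for f in ['scene0','c7','c8']:
    i=cv2.imread('pics/'+f+'.png')[225:275,440:490]; a.append(cv2.resize(i,None,fx=5,fy=5,interpolation=cv2.INTER_CUBIC))
cv2.imwrite('pics/lat.png',np.hstack(a))
for f in ['scene0','c7','c8']:
    d=load(f);P=cloud(d);h=cv2.cvtColor(d['img'],cv2.COLOR_BGR2HSV)
    p=np.array([.54224,.29112]);n=np.array([.14163,.98992]);t=np.array([-n[1],n[0]])
    m=(h[...,0]<14)&(h[...,1]>150)&(P[...,2]>.2)&(P[...,2]<.34);m[:,:440]=0;m[:220]=0;m[280:]=0;m[:,490:]=0
    q=P[m];x=(q[:,:2]-p)@n;z=q[:,2];k=np.abs(z-np.median(z))<.05
    print(f,m.sum(),np.polyfit(z[k],x[k],1),np.percentile(z,[2,98]),np.percentile(x,[2,98]))
"
```

```text
scene0 63 [-0.15828822  0.05986317] [0.28326963 0.32757542] [0.00594035 0.01436261]
c7 65 [-0.10820745  0.04392918] [0.28418017 0.32768309] [0.00570501 0.01446949]
c8 66 [-0.10764371  0.04373239] [0.28279583 0.3272159 ] [0.00580976 0.01433831]
```

View pics/lat.png

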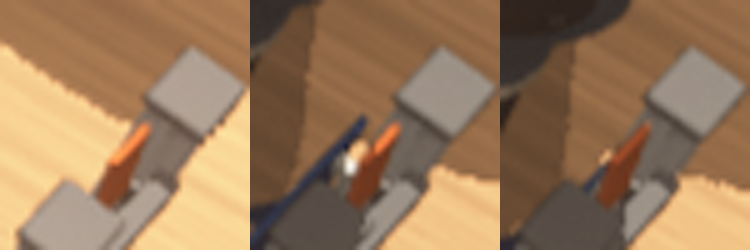

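Latch angle in the image matches the sprung-out state, and there is a firm stop at z = 117.4 mm. I'll lift-test lightly to check that the latch holds.

{"op": "send_rows", "data": {
  "deltas": [0, 0, -0.001, 0, 0, 0, -0.002, 0, 0, 0, -0.0025, 0, 0, 0, -0.0025, 0]
}}

```text
clock: 15.1
position: [0.5285, 0.2122, 0.1183]
tcp_rot: [[0.142, 0.99, -0.0], [0.99, -0.142, -0.0], [-0.0, -0.0, -1.0]]
contact_force: [-0.2, -2.5, -1.2]
opening: 0.0131
```

```bash
python3 st.py
```

```text
15.1 rel x -80.02 y 2.43 z 118.32 mm F n,t,z -2.5 -0.2 -1.2 M [-0.4  -0.07  0.11] yaw 81.86 0.0131
```

{"op": "send_rows", "data": {
  "deltas": [0, 0, -0.0008, 0, 0, 0, -0.0015, 0, 0, 0, -0.0015, 0]
}}

```text
clock: 15.4
position: [0.5282, 0.2121, 0.1197]
tcp_rot: [[0.142, 0.99, -0.001], [0.99, -0.142, -0.0], [-0.001, -0.001, -1.0]]
contact_force: [0.2, -1.2, -6.3]
opening: 0.0132
```

```bash
python3 st.py
```

```text
15.4 rel x -80.23 y 2.70 z 119.68 mm F n,t,z -1.2 -0.4 -6.3 M [-0.37  0.04  0.05] yaw 81.86 0.0132
```

{"op": "send_rows", "data": {
  "deltas": [-0.0002, 0, 0.001, 0, -0.0002, 0, 0.002, 0, -0.0002, 0, 0.003, 0, -0.0002, 0, 0.0038, 0, -0.0002, 0, 0.0042, 0, -0.0002, 0, 0.0042, 0]
}}

```text
clock: 16.0
position: [0.5291, 0.2123, 0.1174]
tcp_rot: [[0.141, 0.99, 0.002], [0.99, -0.141, 0.001], [0.002, 0.002, -1.0]]
contact_force: [-2.6, -3.9, 9.5]
opening: 0.0132
```

```bash
python3 st.py
```

```text
16.0 rel x -79.89 y 1.81 z 117.42 mm F n,t,z -4.2 2.0 9.5 M [0.01 0.54 0.34] yaw 81.88 0.0132
```

{"op": "send_rows", "data": {
  "deltas": [0, 0, -0.0006, 0, 0, 0, -0.001, 0, 0, 0, -0.001, 0]
}}

```text
clock: 16.3
position: [0.5289, 0.2122, 0.1175]
tcp_rot: [[0.141, 0.99, 0.001], [0.99, -0.141, 0.001], [0.001, 0.001, -1.0]]
contact_force: [-0.4, -2.7, 6.4]
opening: 0.0133
```

{"op": "send_rows", "data": {
  "deltas": [0, 0, 0, 0, 0, 0, 0, 0, 0, 0, 0, 0, 0, 0, 0, 0],
  "fingers": 0.045
}}

```text
clock: 16.7
position: [0.5284, 0.212, 0.1166]
tcp_rot: [[0.142, 0.99, -0.0], [0.99, -0.142, -0.0], [-0.0, -0.0, -1.0]]
contact_force: [0.8, -0.1, -0.3]
opening: 0.0448
```

```bash
python3 st.py; python3 -c "
from h import *
d=snap('wrist','w9')"
```

```text
16.7 rel x -80.30 y 2.50 z 116.63 mm F n,t,z -0.0 -0.8 -0.3 M [-0.02 -0.03  0.04] yaw 81.86 0.0448
```

View pics/w9.png

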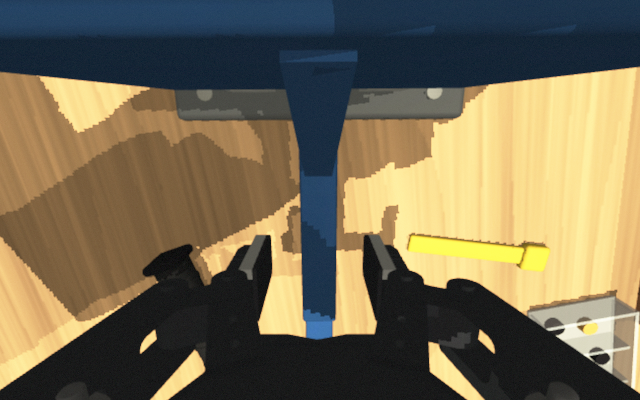

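{"op": "send_rows", "data": {
  "deltas": [0, 0, -0.01, 0, 0, 0, -0.035, 0, 0, 0, -0.07, 0, -0.01, 0, -0.105, 0, -0.04, 0, -0.135, 0, -0.085, 0, -0.15, 0, -0.13, 0, -0.15, 0, -0.17, 0, -0.15, 0, -0.2, 0, -0.15, 0, -0.2, 0, -0.15, 0],
  "fingers": 0.06
}}

```text
clock: 17.75
position: [0.4995, 0.0111, 0.268]
tcp_rot: [[0.145, 0.989, 0.001], [0.989, -0.145, -0.001], [-0.001, 0.001, -1.0]]
contact_force: [-0.1, 0.1, 0.0]
opening: 0.06
```

```bash
python3 -c "
from h import *
import m5,m3
d=snap('wrist','w10');d=snap('side','s10');snap('scene','c10');o=get_obs();print(o['position'],o['clock'],o['tcp_rot'].round(4))
crop('s10',220,60,130,120,6,'s10c');crop('c10',380,190,110,110,6,'c10c')
n=np.array([.14163,.98992]);t=np.array([-n[1],n[0]]);yaw=np.arctan2(n[1],n[0])
g=np.append(np.array([.54224,.29112])+.002*t-.08*n,.1295)
m5.over('s10',g,yaw,0,(220,60,130,120),6,'o10')
"
```

```text
[0.50035803 0.01420635 0.26744575] 17.9 [[ 1.421e-01  9.899e-01  7.000e-04]
 [ 9.899e-01 -1.421e-01  3.000e-04]
 [ 4.000e-04  6.000e-04 -1.000e+00]]
```

View pics/s10c.png

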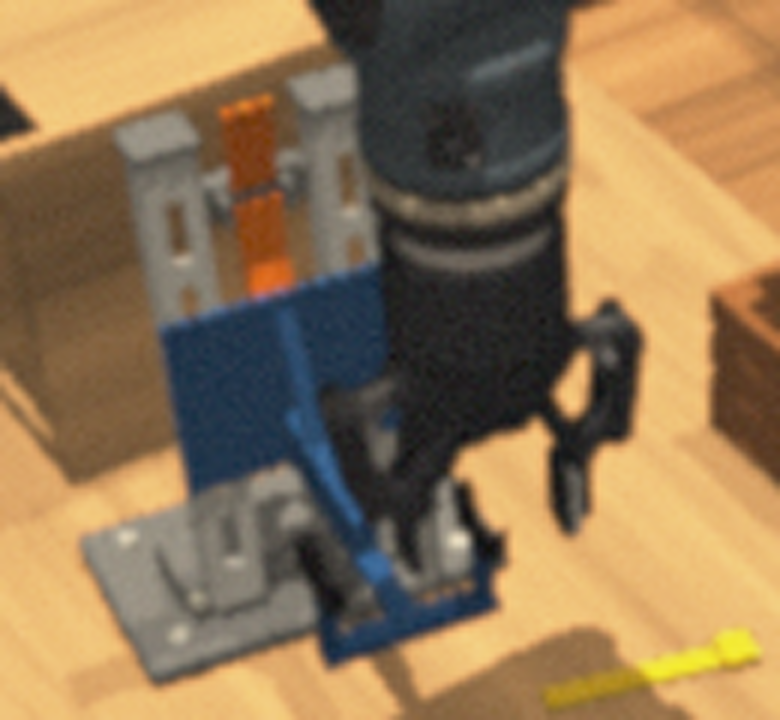

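View pics/o10.png

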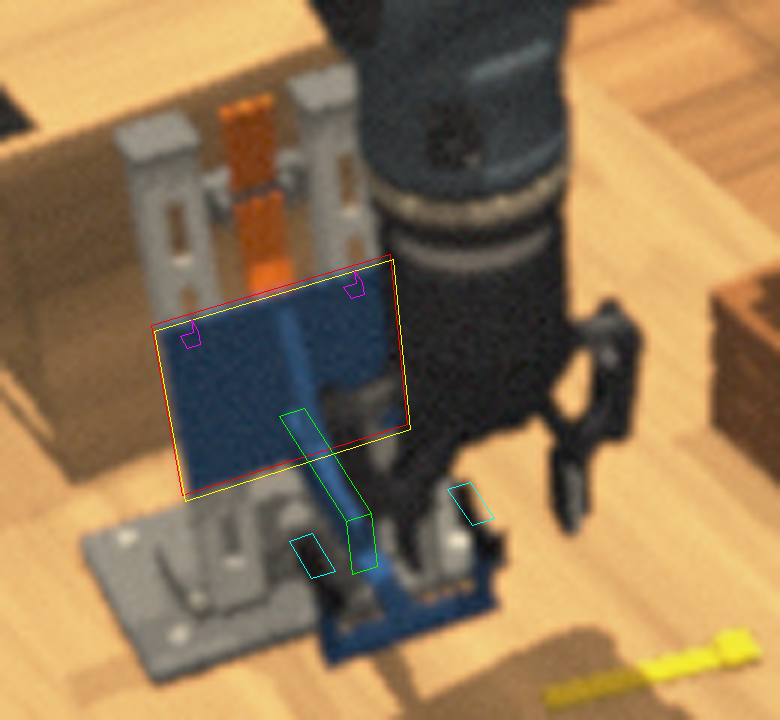

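View pics/c10c.png

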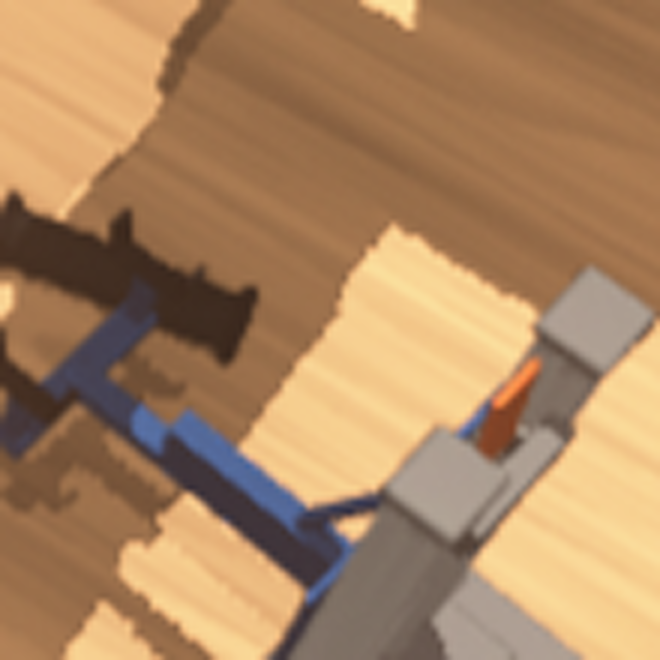

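View pics/w10.png

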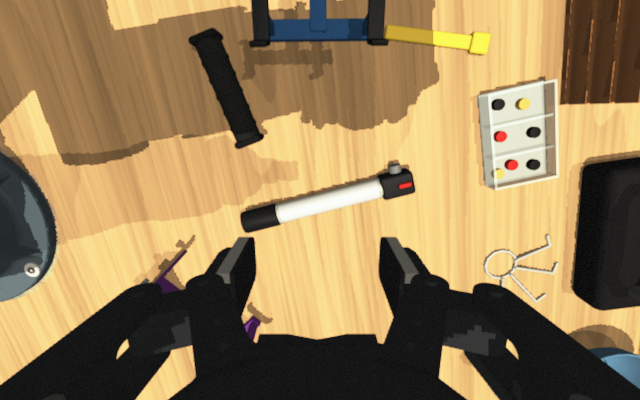

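```bash
python3 -c "
from h import *
p=np.array([.54224,.29112]);n=np.array([.14163,.98992]);t=np.array([-n[1],n[0]])
for f in ['side0','s10']:
    d=load(f);P=cloud(d);h=cv2.cvtColor(d['img'],cv2.COLOR_BGR2HSV)
    m=(h[...,0]<14)&(h[...,1]>170)&(P[...,2]>.2)&(P[...,2]<.34);m[:,:250]=0;m[:,275:]=0;m[120:]=0
    v,u=np.nonzero(m);q=P[m];x=(q[:,:2]-p)@n;z=q[:,2]
    for lo in np.arange(.21,.33,.015):
        k=(z>lo)&(z<lo+.015); print(f,round(lo,3),k.sum(),x[k].mean().round(4) if k.any() else '')
    w=cv2.resize(d['img'][70:125,240:290],None,fx=8,fy=8,interpolation=cv2.INTER_CUBIC);cv2.imwrite('pics/l_'+f+'.png',w)
a=np.hstack([cv2.imread('pics/l_'+f+'.png') for f in ['side0','s10']]);cv2.imwrite('pics/l2.png',a)
d=load('s10');P=cloud(d);h=cv2.cvtColor(d['img'],cv2.COLOR_BGR2HSV)
m=(h[...,0]>95)&(h[...,0]<130)&(h[...,1]>90)&(P[...,2]>.09)&(P[...,2]<.3)&(P[...,1]>.1)&(P[...,1]<.32);m[:,:240]=0;m[:,310:]=0
q=P[m];x=(q[:,:2]-p)@n;s=(q[:,:2]-p)@t;z=q[:,2]
k=np.abs(x+.005)<.006;print('plate x by z',np.polyfit(z[k],x[k],1),k.sum(),x[k].mean())
for lo in np.arange(-.12,.01,.01):
    j=(x>lo)&(x<lo+.01)
    if j.sum()>3: print(round(lo,3),j.sum(),np.percentile(z[j],95).round(4),np.percentile(s[j],[3,97]).round(4))
for lo in np.arange(-.06,.075,.01):
    j=k&(s>lo)&(s<lo+.01)
    if j.sum()>3: print('s',round(lo,3),z[j].max().round(4),z[j].min().round(4))
"
```

```text
side0 0.21 26 0.0323
side0 0.225 41 0.009
side0 0.24 28 0.0107
side0 0.255 32 0.0109
side0 0.27 15 0.0116
side0 0.285 23 0.0093
side0 0.3 35 0.0074
side0 0.315 27 0.0063
side0 0.33 0 
s10 0.21 9 0.0455
s10 0.225 38 0.0089
s10 0.24 31 0.0103
s10 0.255 33 0.0103
s10 0.27 9 0.0119
s10 0.285 26 0.0096
s10 0.3 33 0.0072
s10 0.315 28 0.0051
s10 0.33 1 0.0005
plate x by z [-0.01982544 -0.00164664] 741 -0.005192602666967861
-0.12 12 0.1259 [-0.0051  0.0054]
-0.11 15 0.141 [-0.0058  0.0053]
-0.1 24 0.1464 [-0.0039  0.0067]
-0.09 9 0.1477 [0.0012 0.0062]
-0.08 12 0.1472 [0.0011 0.0066]
-0.07 9 0.1506 [0.0001 0.0064]
-0.06 14 0.1511 [-0.0014  0.0066]
-0.05 12 0.1511 [-0.0022  0.0073]
-0.04 28 0.1611 [-0.0065  0.0068]
-0.03 34 0.1867 [-0.0055  0.0064]
-0.02 56 0.2178 [-0.0295  0.0631]
-0.01 716 0.2187 [-0.0503  0.0593]
-0.0 18 0.1854 [-0.0548  0.0505]
s -0.06 0.222 0.1199
s -0.05 0.2225 0.1254
s -0.04 0.2211 0.1486
s -0.03 0.224 0.1523
s -0.02 0.2218 0.1578
s -0.01 0.2194 0.1511
s 0.0 0.224 0.1222
s 0.01 0.2212 0.1206
s 0.02 0.2251 0.1196
s 0.03 0.222 0.1152
s 0.04 0.2234 0.1206
s 0.05 0.2219 0.1175
s 0.06 0.2254 0.1235
```

View pics/l2.png

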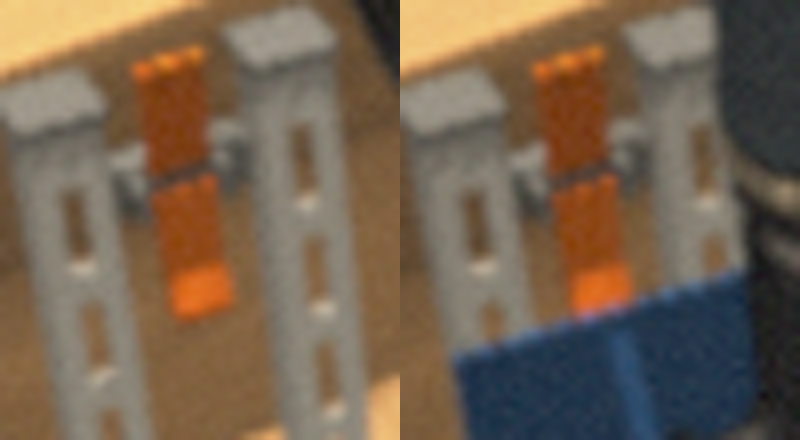

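```bash
python3 -c "
from h import *
d=load('w10');P=cloud(d);h=cv2.cvtColor(d['img'],cv2.COLOR_BGR2HSV)
m=(h[...,1]<60)&(h[...,2]>150)&(P[...,2]>.01)&(P[...,2]<.04);m[:160]=0;m[240:]=0;m[:,:240]=0;m[:,410:]=0
m=cv2.morphologyEx(m.astype(np.uint8),cv2.MORPH_OPEN,np.ones((3,3)))>0
q=P[m];print(m.sum(),np.percentile(q[:,2],[5,50,98]))
k=q[:,2]>.022;q=q[k];c=q[:,:2].mean(0);w,V=np.linalg.eigh(np.cov((q[:,:2]-c).T));a=V[:,1]
if a[0]<0:a=-a
s=(q[:,:2]-c)@a;e=np.percentile(s,[.5,99.5]);print('axis',a,np.degrees(np.arctan2(a[1],a[0])),'ends',e,'mid',c+a*e.mean(),'width',np.percentile((q[:,:2]-c)@[-a[1],a[0]],[1,99]))
for u,v in [(250,218),(265,214),(390,186),(408,182)]: print(px(d,u,v).round(4))
"
```

```text
1928 [0.02070158 0.0269371  0.02974011]
axis [0.99095737 0.13417707] 7.7110364117620644 ends [-0.07118902  0.09139561] mid [ 0.51941891 -0.03553279] width [-0.0119487   0.01612375]
[ 0.4027 -0.0438  0.0279]
[ 0.4229 -0.0415  0.0268]
[ 0.5868 -0.0267  0.03  ]
[ 0.6089 -0.0241  0.0325]
```

```bash
python3 -c "
from h import *
d=load('w10');crop('w10',235,155,190,85,4,'pmp')
a=np.array([.99095737,.13417707])
for u,v in [(274,215),(277,214),(280,213),(376,190),(379,189),(382,188),(385,188)]: print(u,v,px(d,u,v).round(4),d['img'][v,u])
for s in np.linspace(-.05,.05,5):
    # cross-section profile
    c=np.array([.511,-.0365])+a*s; b=np.array([-a[1],a[0]])
    r=[]
    for w in np.arange(-.02,.0201,.002):
        uv=proj(d,[*(c+b*w),.022]); r.append(int(1000*px(d,*np.round(uv))[2]))
    print(round(s,3),r)
"
```

```text
274 215 [ 0.4349 -0.0435  0.0302] [44 47 47]
277 214 [ 0.4388 -0.0431  0.0289] [215 235 237]
280 213 [ 0.4427 -0.0426  0.028 ] [247 252 251]
376 190 [ 0.569  -0.0298  0.0286] [251 253 251]
379 189 [ 0.5731 -0.0293  0.0276] [240 249 249]
382 188 [ 0.5765 -0.0278  0.0301] [143 163 167]
385 188 [ 0.5799 -0.0278  0.0322] [52 55 59]
-0.05 [0, 1, 2, 1, 25, 25, 26, 28, 27, 27, 27, 27, 25, 25, 22, 22, 19, 1, 0, 1, 0]
-0.025 [0, 1, 1, 1, 23, 27, 27, 28, 28, 29, 29, 28, 24, 24, 22, 22, 17, 0, 1, 0, 0]
0.0 [1, 1, 0, -1, 25, 27, 28, 28, 28, 28, 27, 26, 25, 24, 22, 22, 15, 0, 1, 0, 0]
0.025 [1, 0, 0, 20, 24, 27, 27, 28, 28, 27, 27, 26, 24, 24, 22, 21, 0, 0, 0, 0, 0]
0.05 [0, 0, 0, 23, 25, 26, 28, 27, 29, 26, 28, 26, 25, 23, 21, 17, 0, 0, 1, 0, 0]
```

View pics/pmp.png

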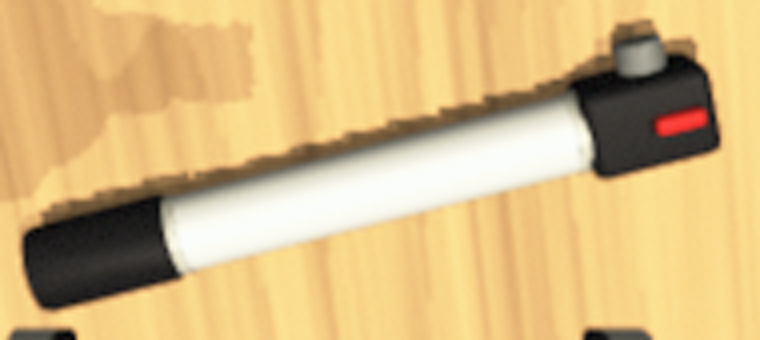

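{"op": "send_rows", "data": {
  "deltas": [-0.005, 0.001, 0.005, -0.14, -0.015, 0.004, 0.015, -0.28, -0.03, 0.007, 0.03, -0.42, -0.042, 0.01, 0.05, -0.56, -0.05, 0.013, 0.07, -0.7, -0.0528, 0.0137, 0.09, -0.84, -0.0528, 0.0137, 0.105, -0.98, -0.0528, 0.0137, 0.115, -1.12, -0.0528, 0.0137, 0.122, -1.26, -0.0528, 0.0137, 0.127, -1.4],
  "fingers": 0.05
}}

```text
clock: 18.9
position: [0.5064, -0.0388, 0.1393]
tcp_rot: [[-0.954, 0.3, -0.001], [0.3, 0.954, 0.0], [0.001, -0.0, -1.0]]
contact_force: [1.2, 0.6, -0.9]
opening: 0.0501
```

{"op": "send_rows", "data": {
  "deltas": [0, 0, 0, -0.14, 0, 0, 0, -0.28, 0, 0, 0, -0.424, 0, 0, 0, -0.424, 0, 0, 0, -0.424]
}}

```text
clock: 19.4
position: [0.5065, -0.0393, 0.1399]
tcp_rot: [[-0.994, -0.108, -0.0], [-0.108, 0.994, 0.0], [0.0, 0.0, -1.0]]
contact_force: [-0.1, -0.8, -0.3]
opening: 0.0501
```

```bash
python3 -c "
from h import *
d=snap('wrist','w11');o=get_obs();R=o['tcp_rot'];print(o['position'],o['clock'],R.round(4),np.degrees(np.arctan2(R[1,0],R[0,0])),o['q'][5])"
```

```text
[ 0.50644846 -0.03953207  0.13987925] 19.45 [[-9.941e-01 -1.081e-01 -1.000e-04]
 [-1.081e-01  9.941e-01  1.000e-04]
 [ 1.000e-04  1.000e-04 -1.000e+00]] -173.79498054802468 -0.1862220853445969
```

View pics/w11.png

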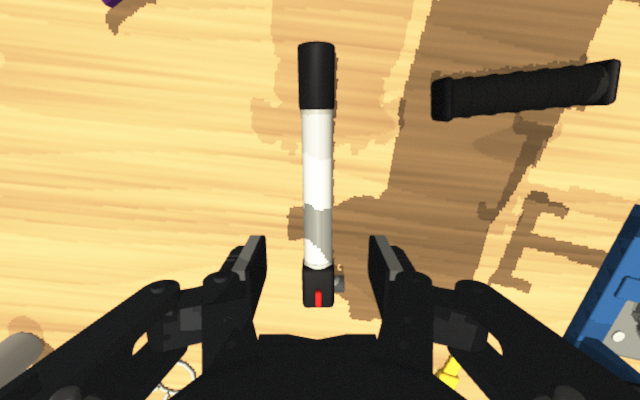

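```bash
python3 -c "
from h import *
d=load('w11')
for v in (106,108,110,262,265,268): print(v,px(d,317,v).round(4),onz(d,317,v,.028).round(4))
for u,v in [(303,180),(333,180),(303,120),(332,120),(304,250),(332,250)]: print(u,v,px(d,u,v).round(4))
"
```

```text
106 [ 0.4357 -0.0467  0.0303] [ 0.4357 -0.0467  0.028 ]
108 [ 0.4372 -0.0466  0.0305] [ 0.4372 -0.0466  0.028 ]
110 [ 0.4387 -0.0464  0.0295] [ 0.4387 -0.0464  0.028 ]
262 [ 0.5699 -0.0321  0.029 ] [ 0.5704 -0.032   0.028 ]
265 [ 0.5735 -0.0317  0.0277] [ 0.5734 -0.0317  0.028 ]
268 [ 0.5759 -0.0314  0.0288] [ 0.5764 -0.0313  0.028 ]
303 180 [ 0.4974 -0.052   0.0229]
333 180 [ 4.996e-01 -2.470e-02 -3.000e-04]
303 120 [ 0.4477 -0.0569  0.023 ]
332 120 [ 0.4456 -0.0323  0.0014]
304 250 [ 0.5636 -0.0448  0.0202]
332 250 [ 0.5697 -0.0171  0.0009]
```

{"op": "send_rows", "data": {
  "deltas": [0, 0, 0.02, 0, 0, 0, 0.055, 0, 0, 0, 0.09, 0, 0, 0, 0.115, 0, 0, 0, 0.13, 0, 0, 0, 0.136, 0, 0, 0, 0.138, 0, 0, 0, 0.138, 0]
}}

```text
clock: 20.25
position: [0.5067, -0.0401, 0.0023]
tcp_rot: [[-0.994, -0.11, 0.001], [-0.11, 0.994, -0.0], [-0.001, -0.0, -1.0]]
contact_force: [0.6, -0.5, 0.4]
opening: 0.05
```

{"op": "send_rows", "data": {
  "deltas": [0, 0, 0, 0, 0, 0, 0, 0, 0, 0, 0, 0, 0, 0, 0, 0, 0, 0, 0, 0],
  "fingers": 0.0
}}

```text
clock: 20.75
position: [0.507, -0.0403, 0.003]
tcp_rot: [[-0.994, -0.111, 0.002], [-0.111, 0.994, -0.0], [-0.002, -0.0, -1.0]]
contact_force: [-0.9, 0.9, 5.3]
opening: 0.0241
```

```bash
python3 -c "
from h import *
o=get_obs();print(o['position'],o['clock'],o['contact_force'],o['moment'],o['opening'])"
```

```text
[ 0.50696694 -0.04027057  0.00297824] 20.75 [-0.94796224  0.85162564  5.25214571] [-0.00606182  0.18435573  0.0673883 ] 0.024095664242109818
```

{"op": "send_rows", "data": {
  "deltas": [0, 0, -0.004, 0, 0, 0, -0.015, 0, 0, 0, -0.04, 0, 0, 0, -0.075, 0, 0, 0, -0.115, 0, 0, 0, -0.155, 0, 0, 0, -0.19, 0, 0, 0, -0.21, 0, 0, 0, -0.22, 0, 0, 0, -0.22, 0]
}}

```text
clock: 21.75
position: [0.5067, -0.0403, 0.2232]
tcp_rot: [[-0.994, -0.111, 0.002], [-0.111, 0.994, -0.0], [-0.002, -0.0, -1.0]]
contact_force: [0.3, 0.2, -2.3]
opening: 0.0241
```

```bash
python3 -c "
from h import *
d=snap('wrist','w12');o=get_obs();print(o['position'],o['clock'],o['contact_force'],o['moment'],o['opening'])
snap('side','s12');crop('s12',220,80,150,120,5,'s12c')
p=np.array([.54224,.29112]);n=np.array([.14163,.98992]);t=np.array([-n[1],n[0]])
for f,box in [('w10',(240,0,400,50)),('s12',(250,140,320,180))]:
    d=load(f);P=cloud(d);u0,v0,u1,v1=box
    q=P[v0:v1,u0:u1].reshape(-1,3);C=d['img'][v0:v1,u0:u1].reshape(-1,3).max(1)
    x=(q[:,:2]-p)@n;s=(q[:,:2]-p)@t
    m=(q[:,2]>.10)&(q[:,2]<.2)&(x>-.19)&(x<-.11)&(C<110)
    for k in (m&(s<-.02),m&(s>.02)): 
        print(f,k.sum(),'s',np.percentile(s[k],[2,50,98]).round(4),'x',np.percentile(x[k],[2,50,98]).round(4),'z',np.percentile(q[k,2],[2,50,98]).round(4))
        for lo in np.arange(-.18,-.115,.005):
            j=k&(x>=lo)&(x<lo+.005)
            if j.sum()>2: print('   ',round(lo,3),j.sum(),q[j,2].max().round(4),np.median(q[j,2]).round(4))
"
```

```text
[ 0.50615455 -0.04019682  0.22188543] 21.8 [ 0.0280403  -0.89544925 -1.30158524] [-0.06964737 -0.0540384  -0.00317719] 0.02463198229937343
w10 1304 s [-0.0451 -0.0359 -0.021 ] x [-0.172  -0.1527 -0.1408] z [0.1184 0.1595 0.1781]
    -0.175 90 0.1793 0.1776
    -0.17 47 0.1782 0.1668
    -0.165 127 0.1627 0.1601
    -0.16 244 0.1619 0.1584
    -0.155 297 0.1621 0.1384
    -0.15 278 0.1626 0.1449
    -0.145 220 0.162 0.1597
w10 1420 s [0.0211 0.0396 0.0492] x [-0.1727 -0.1529 -0.1407] z [0.1176 0.1594 0.178 ]
    -0.175 103 0.1798 0.1775
    -0.17 55 0.1773 0.1614
    -0.165 127 0.1621 0.1601
    -0.16 295 0.1619 0.1215
    -0.155 316 0.1627 0.1234
    -0.15 299 0.162 0.1219
    -0.145 214 0.162 0.1597
    -0.14 11 0.1605 0.1599
s12 53 s [-0.0492 -0.0398 -0.0287] x [-0.1734 -0.1531 -0.1282] z [0.114  0.1414 0.1757]
    -0.16 12 0.1592 0.1216
    -0.155 18 0.1631 0.129
    -0.15 3 0.1635 0.1464
    -0.145 3 0.1622 0.1421
    -0.14 5 0.1753 0.1621
    -0.135 4 0.1757 0.1642
s12 111 s [0.0281 0.041  0.0465] x [-0.1736 -0.1537 -0.1299] z [0.1159 0.1601 0.1792]
    -0.175 13 0.1765 0.1692
    -0.17 8 0.1757 0.1651
    -0.165 7 0.1603 0.1193
    -0.16 22 0.1596 0.1278
    -0.155 15 0.1623 0.1367
    -0.15 10 0.1624 0.1496
    -0.145 7 0.163 0.1588
    -0.14 14 0.1792 0.1656
    -0.135 12 0.1813 0.1695
    -0.13 3 0.172 0.1712
```

View pics/s12c.png

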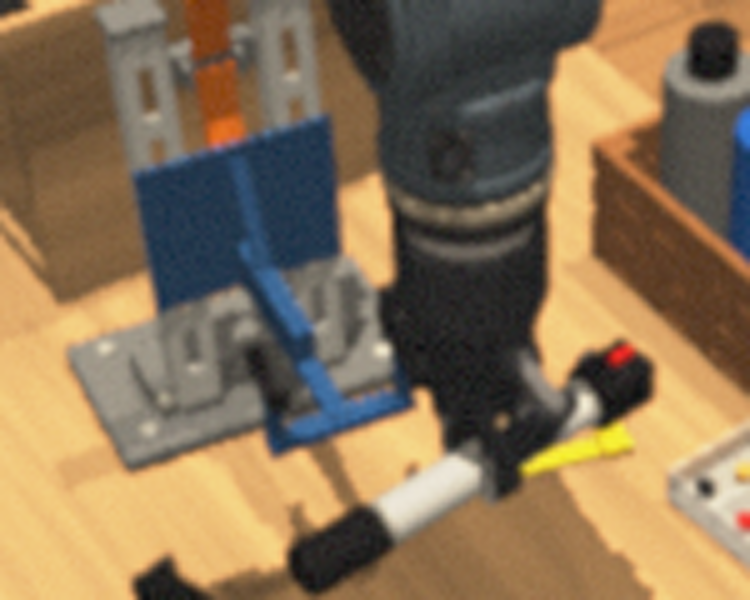

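View pics/w12.png

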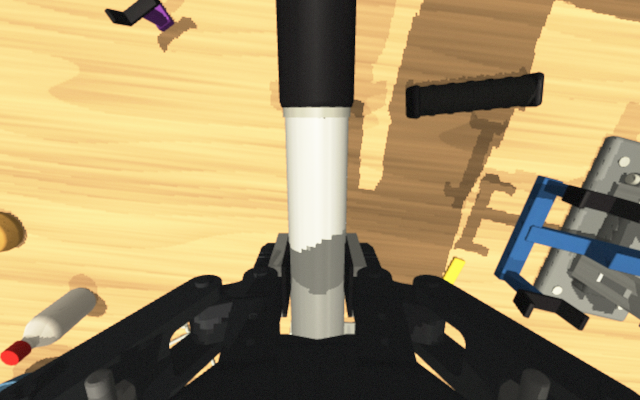

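{"op": "send_rows", "data": {
  "deltas": [-0.002, 0.01, 0, 0.02, -0.006, 0.03, 0, 0.05, -0.011, 0.06, 0, 0.1, -0.017, 0.09, 0, 0.15, -0.022, 0.12, 0, 0.2, -0.027, 0.15, 0, 0.24, -0.031, 0.17, 0, 0.2533, -0.0325, 0.1786, 0, 0.2533, -0.0325, 0.1786, 0, 0.2533, -0.0325, 0.1786, 0, 0.2533]
}}

```text
clock: 22.85
position: [0.5184, 0.1402, 0.2212]
tcp_rot: [[-0.99, 0.141, -0.001], [0.141, 0.99, -0.001], [0.001, -0.001, -1.0]]
contact_force: [0.1, -0.1, -2.4]
opening: 0.0242
```

```bash
python3 st.py; python3 -c "
from h import *
d=snap('wrist','w13');snap('side','s13');crop('s13',220,80,150,120,5,'s13c');snap('scene','c13');crop('c13',350,160,130,120,6,'c13c');print(get_obs()['tcp_rot'].round(4),get_obs()['position'])"
```

```text
22.85 rel x -152.81 y 2.25 z 221.20 mm F n,t,z -0.1 -0.1 -2.4 M [-0.01 -0.06 -0.02] yaw 171.88 0.0242
[[-9.898e-01  1.427e-01 -4.000e-04]
 [ 1.427e-01  9.898e-01 -3.000e-04]
 [ 3.000e-04 -3.000e-04 -1.000e+00]] [0.51865415 0.13988364 0.2217833 ]
```

View pics/s13c.png

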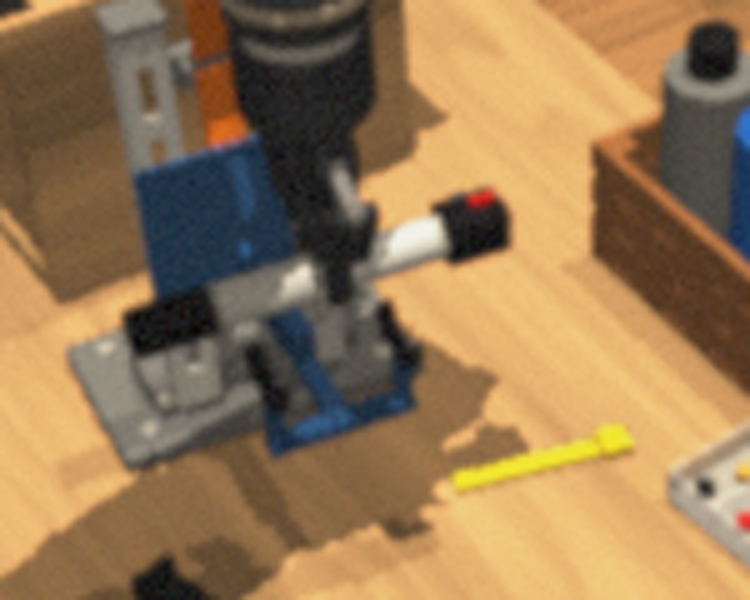

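View pics/w13.png

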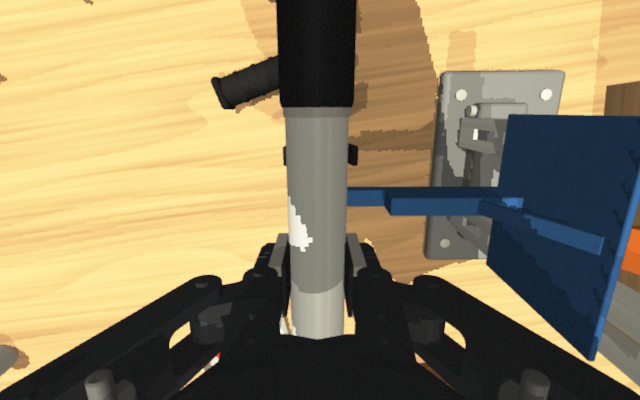

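View pics/c13c.png

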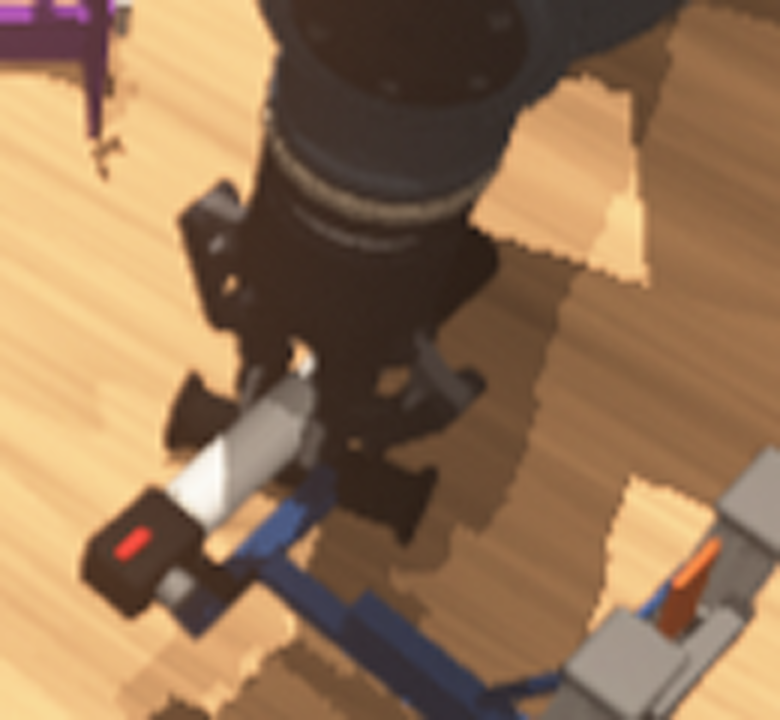

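Wrist view: the saddle lips show at columns 285 and 357 around the tube (centre 317), so the tube should shift about 2 mm towards the plate. Lowering gently.

{"op": "send_rows", "data": {
  "deltas": [0, 0.0005, 0.005, 0, 0, 0.001, 0.012, 0, 0, 0.0015, 0.02, 0, 0, 0.002, 0.028, 0, 0, 0.002, 0.036, 0, 0, 0.002, 0.042, 0, 0, 0.002, 0.046, 0, 0, 0.002, 0.048, 0, 0, 0.002, 0.048, 0]
}}

```text
clock: 23.9
position: [0.519, 0.1429, 0.1737]
tcp_rot: [[-0.99, 0.142, -0.0], [0.142, 0.99, -0.0], [0.0, -0.0, -1.0]]
contact_force: [-0.7, 0.1, -2.2]
opening: 0.024
```

```bash
python3 st.py; python3 -c "
from h import *
d=snap('wrist','w14')"
```

```text
23.9 rel x -150.04 y 2.01 z 173.73 mm F n,t,z -0.0 0.7 -2.2 M [ 0.01 -0.01  0.02] yaw 171.86 0.024
```

View pics/w14.png

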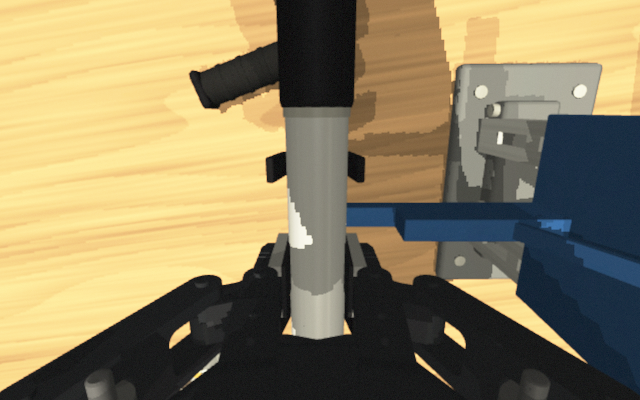

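{"op": "send_rows", "data": {
  "deltas": [0, 0, 0.0015, 0, 0, 0, 0.003, 0, 0, 0, 0.0045, 0, 0, 0, 0.006, 0, 0, 0, 0.0075, 0, 0, 0, 0.009, 0, 0, 0, 0.01, 0, 0, 0, 0.01, 0]
}}

```text
clock: 24.75
position: [0.5189, 0.1429, 0.1637]
tcp_rot: [[-0.99, 0.142, -0.0], [0.142, 0.99, -0.0], [0.0, -0.0, -1.0]]
contact_force: [0.1, -0.3, -1.1]
opening: 0.0236
```

```bash
python3 st.py
```

```text
24.75 rel x -150.06 y 2.07 z 163.72 mm F n,t,z -0.3 -0.1 -1.1 M [0.04 0.02 0.04] yaw 171.86 0.0236
```

{"op": "send_rows", "data": {
  "deltas": [0, 0, 0.0005, 0, 0, 0, 0.001, 0, 0, 0, 0.0015, 0, 0, 0, 0.0015, 0]
}}

```text
clock: 25.15
position: [0.519, 0.1428, 0.1623]
tcp_rot: [[-0.99, 0.142, -0.0], [0.142, 0.99, -0.0], [0.0, -0.0, -1.0]]
contact_force: [-0.7, 0.4, -1.6]
opening: 0.0241
```

```bash
python3 st.py
```

```text
25.15 rel x -150.08 y 2.02 z 162.33 mm F n,t,z 0.2 0.7 -1.6 M [0.01 0.05 0.05] yaw 171.86 0.0241
```

{"op": "send_rows", "data": {
  "deltas": [0, 0, 0.0005, 0, 0, 0, 0.001, 0, 0, 0, 0.0015, 0, 0, 0, 0.0015, 0]
}}

```text
clock: 25.55
position: [0.5191, 0.1429, 0.1609]
tcp_rot: [[-0.99, 0.142, 0.0], [0.142, 0.99, 0.0], [-0.0, 0.0, -1.0]]
contact_force: [-0.1, -0.2, -1.8]
opening: 0.0239
```

```bash
python3 st.py
```

```text
25.55 rel x -150.00 y 1.96 z 160.93 mm F n,t,z -0.2 0.1 -1.8 M [0.02 0.04 0.04] yaw 171.86 0.0239
```

{"op": "send_rows", "data": {
  "deltas": [0, 0, 0.0005, 0, 0, 0, 0.001, 0, 0, 0, 0.0015, 0, 0, 0, 0.0015, 0]
}}

```text
clock: 25.95
position: [0.5192, 0.1428, 0.1603]
tcp_rot: [[-0.99, 0.142, 0.001], [0.142, 0.99, -0.0], [-0.001, 0.0, -1.0]]
contact_force: [-2.4, -2.2, 8.6]
opening: 0.0242
```

```bash
python3 st.py
```

```text
25.95 rel x -150.11 y 1.83 z 160.31 mm F n,t,z -2.5 2.1 8.6 M [-0.35  0.6  -0.01] yaw 171.85 0.0242
```

{"op": "send_rows", "data": {
  "deltas": [0, 0, 0.0005, 0, 0, 0, 0.001, 0, 0, 0, 0.001, 0]
}}

```text
clock: 26.25
position: [0.5193, 0.1427, 0.16]
tcp_rot: [[-0.99, 0.142, 0.002], [0.142, 0.99, 0.0], [-0.002, 0.0, -1.0]]
contact_force: [-4.8, -2.2, 15.4]
opening: 0.0238
```

```bash
python3 st.py;python3 -c "
from h import *
d=snap('side','s15');crop('s15',240,120,100,70,7,'s15c')"
```

```text
26.25 rel x -150.17 y 1.69 z 160.02 mm F n,t,z -2.9 4.5 15.4 M [-0.52  0.96 -0.  ] yaw 171.85 0.0238
```

View pics/s15c.png

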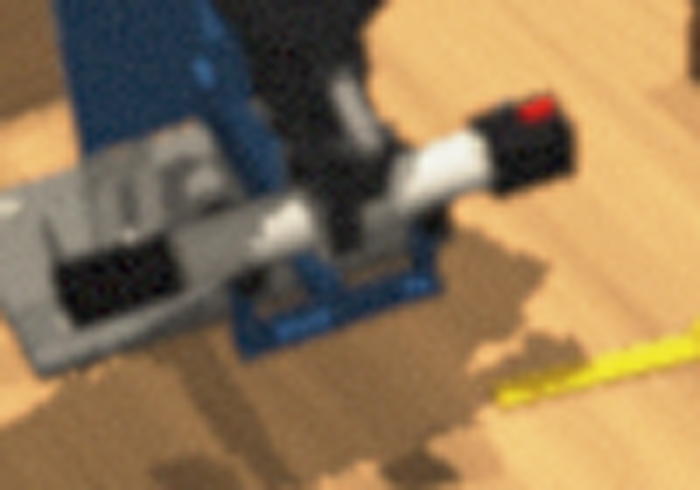

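Contact at z = 160.6 mm. Easing the load, then opening.

{"op": "send_rows", "data": {
  "deltas": [0, 0, -0.0008, 0, 0, 0, -0.0015, 0, 0, 0, -0.0015, 0]
}}

```text
clock: 26.6
position: [0.5191, 0.1428, 0.1604]
tcp_rot: [[-0.99, 0.142, 0.001], [0.142, 0.99, -0.0], [-0.001, 0.0, -1.0]]
contact_force: [-2.4, -0.3, 7.0]
opening: 0.0237
```

```bash
python3 st.py
```

```text
26.6 rel x -150.08 y 1.87 z 160.42 mm F n,t,z -0.7 2.3 7.0 M [-0.34  0.42  0.  ] yaw 171.86 0.0237
```

{"op": "send_rows", "data": {
  "deltas": [0, 0, -0.0005, 0, 0, 0, -0.001, 0, 0, 0, -0.001, 0]
}}

```text
clock: 26.9
position: [0.5191, 0.1429, 0.1607]
tcp_rot: [[-0.99, 0.142, -0.0], [0.142, 0.99, -0.0], [0.0, -0.0, -1.0]]
contact_force: [-1.0, -0.8, 2.0]
opening: 0.0238
```

{"op": "send_rows", "data": {
  "deltas": [0, 0, 0, 0, 0, 0, 0, 0, 0, 0, 0, 0, 0, 0, 0, 0],
  "fingers": 0.045
}}

```text
clock: 27.3
position: [0.519, 0.1429, 0.1608]
tcp_rot: [[-0.99, 0.142, -0.0], [0.142, 0.99, 0.0], [0.0, 0.0, -1.0]]
contact_force: [0.9, 0.3, -0.7]
opening: 0.0449
```

```bash
python3 st.py;python3 -c "
from h import *
d=snap('wrist','w16')"
```

```text
27.3 rel x -149.99 y 1.99 z 160.79 mm F n,t,z 0.4 -0.9 -0.7 M [-0.03  0.05  0.  ] yaw 171.86 0.0449
```

View pics/w16.png

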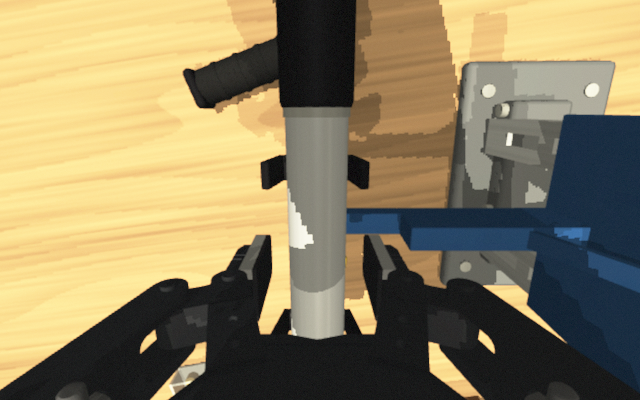

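Released; the tube lies between the lips. Rising straight up and backing away to check.

{"op": "send_rows", "data": {
  "deltas": [0, 0, -0.005, 0, 0, 0, -0.02, 0, 0, 0, -0.045, 0, 0, 0, -0.08, 0, 0, -0.02, -0.11, 0, 0, -0.06, -0.13, 0, 0.02, -0.1, -0.14, 0, 0.05, -0.14, -0.14, 0, 0.08, -0.18, -0.14, 0, 0.1, -0.21, -0.14, 0]
}}

```text
clock: 28.35
position: [0.388, -0.0521, 0.3015]
tcp_rot: [[-0.99, 0.142, 0.0], [0.142, 0.99, -0.0], [-0.0, -0.0, -1.0]]
contact_force: [0.3, -1.3, -0.4]
opening: 0.0449
```

{"op": "send_rows", "data": {
  "deltas": [0.03, -0.03, 0, 0, 0.06, -0.07, 0, 0, 0.08, -0.1, 0, 0, 0.08, -0.1, 0, 0]
}}

```text
clock: 28.75
position: [0.2944, -0.1405, 0.3017]
tcp_rot: [[-0.989, 0.146, 0.001], [0.146, 0.989, -0.001], [-0.001, -0.001, -1.0]]
contact_force: [0.2, 1.2, -0.3]
opening: 0.0451
```

```bash
python3 st.py;python3 -c "
from h import *
d=snap('side','s17');crop('s17',220,70,130,120,6,'s17c')
d=snap('scene','c17');crop('c17',370,190,120,110,6,'c17c')
h=cv2.cvtColor(d['img'],cv2.COLOR_BGR2HSV)"
```

```text
28.75 rel x -462.39 y 184.25 z 301.67 mm F n,t,z 1.2 -0.1 -0.3 M [0.01 0.01 0.03] yaw 171.58 0.0451
```

View pics/s17c.png

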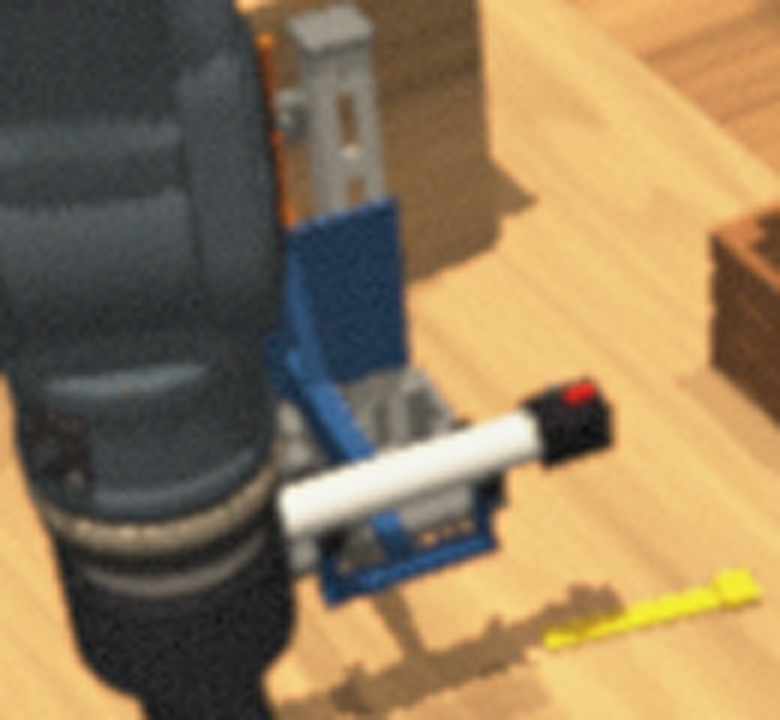

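View pics/c17c.png

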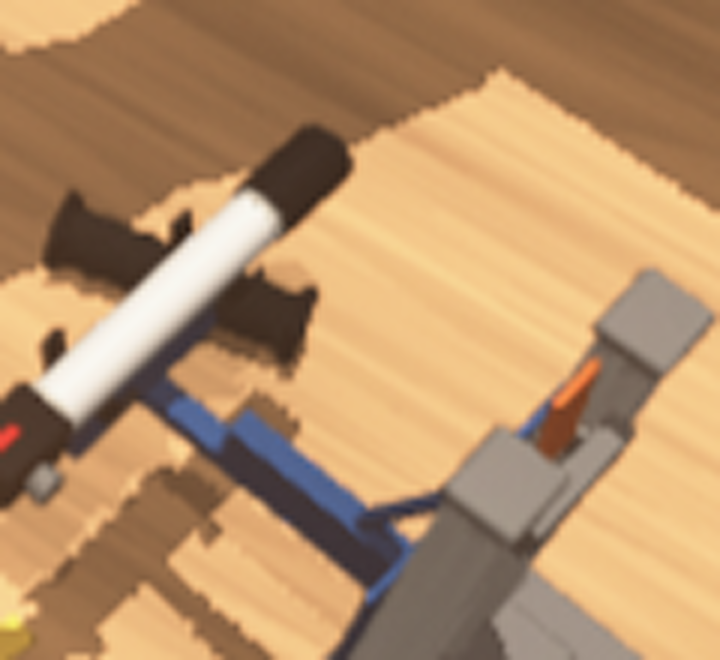

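View pics/c17.png

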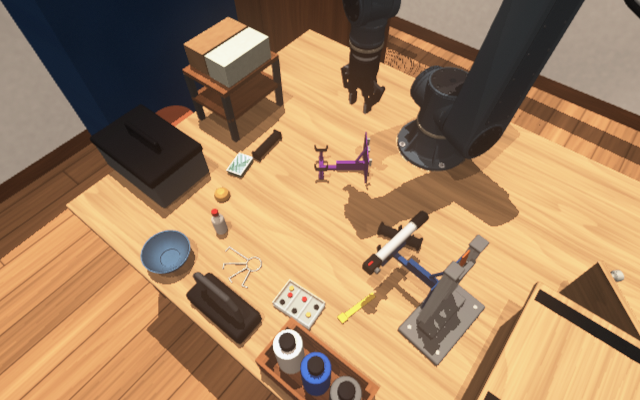

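```bash
python3 -c "
from h import *
p=np.array([.54224,.29112]);n=np.array([.14163,.98992]);t=np.array([-n[1],n[0]])
d=load('c17');P=cloud(d);h=cv2.cvtColor(d['img'],cv2.COLOR_BGR2HSV)
m=(h[...,1]<60)&(h[...,2]>140)&(P[...,2]>.165)&(P[...,2]<.2);m[:,:370]=0;m[:,430:]=0
q=P[m];x=(q[:,:2]-p)@n;s=(q[:,:2]-p)@t
for lo in np.arange(-.075,.08,.015):
    k=(s>lo)&(s<lo+.015)
    if k.sum(): print(round(lo,3),k.sum(),'z',np.percentile(q[k,2],95).round(4),'x',x[k].mean().round(4))
m=(h[...,0]<14)&(h[...,1]>150)&(P[...,2]>.2)&(P[...,2]<.34);m[:,:440]=0;m[:220]=0;m[280:]=0;m[:,490:]=0
q=P[m];x=(q[:,:2]-p)@n;print('latch',m.sum(),np.polyfit(q[:,2],x,1),np.percentile(x,[2,98]))
# bystanders: compare images
a=load('scene0')['img'];b=d['img'];df=np.abs(a.astype(int)-b).max(2)
for nm,u,v in [('gripb',268,145),('tin',240,163),('bell',222,194),('oil',219,225),('keys',243,265),('tray',299,303),('lever',357,307),('grip_a',385,233)]: print(nm,(df[v-12:v+12,u-14:u+14]>40).sum())
"
```

```text
-0.075 33 z 0.1865 x -0.1485
-0.06 55 z 0.1869 x -0.1481
-0.045 50 z 0.1861 x -0.1485
-0.03 52 z 0.1856 x -0.1477
-0.015 52 z 0.1862 x -0.149
0.0 50 z 0.1858 x -0.1477
0.015 49 z 0.1864 x -0.1486
0.03 44 z 0.1854 x -0.1489
0.045 50 z 0.1855 x -0.1489
0.06 31 z 0.186 x -0.1495
latch 65 [-0.10389836  0.04256874] [0.00583734 0.01420302]
gripb 0
tin 0
bell 0
oil 0
keys 0
tray 0
lever 390
grip_a 359
```

```bash
python3 -c "
from h import *
a=cv2.imread('pics/scene0.png')[285:330,325:390];b=cv2.imread('pics/c17.png')[285:330,325:390]
cv2.imwrite('pics/lev.png',cv2.resize(np.hstack([a,b]),None,fx=5,fy=5))"
```

```text
(no output)
```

View pics/lev.png

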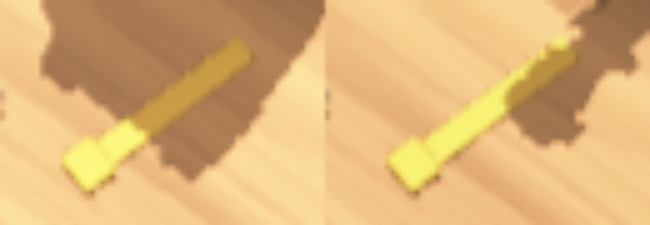

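The lever hasn't moved; only its shadow changed. Handing in.

```bash
python3 -c "
from h import *
o=get_obs();print(o['clock'],np.abs(o['joint_velocities']).max());print(job_done())"
```

```text
28.85 0.046910915136397474
the job is handed in; nothing more can be done
None
```

The blue bracket is hung in the slot pair level with the orange latch, and the pump lies across both saddles. I handed the job in at 28.9 s, with the robot clear of everything.

**Hanging the bracket:** On the first try both claws met the face of the stand. A light sideways search, with peaks around 8 N, found the slots about 2 mm to one side of where the cameras put them. The bracket then went down past the latch to a firm stop at about 13 N. That stop was felt more on one claw than the other. A lift test moved it up about 2 mm with roughly 3 N of resistance, so that check alone is weak proof that the latch holds. Afterwards the latch angle matched its sprung-out state in both cameras, and the plate top sat level at about 222 mm.

**Laying the pump:** I pressed about 15 N briefly at touchdown, more than intended, then eased off before letting go. The tube top measures 185–187 mm along its whole length, level and close to the expected height.

**Bench:** Six of the bystanders show no change. The tyre lever only changed in its shadow. The black handlebar grip under the pump is partly hidden, and I judged it unmoved by eye.

In the last side view the arm hid the left saddle, so that side was confirmed only from the scene camera.

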